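Tighten the cam lock of a microscope riser

TASK

Take the flat-blade screwdriver from the tool block and turn the cam lock clockwise so that it grabs the bolt and draws the loose leg of the upside-down microscope riser up tight against the board's edge. Stop as soon as the joint is closed and snug, do not overtighten it or bear down hard on the lock, put the screwdriver back fully into its hole in the block, and leave everything else where it stands.

Things in the scene. Friction and masses are not known exactly. Their poses are not given: they have to be found in the camera images.
- screwdriver: flat-blade screwdriver, 128 mm long, 0.12 kg, upright, blade down, in an end hole of the tool block. Origin: centre of the blade's tip; z up the shaft, x along the blade's width. Blade 12 mm wide (x), 2 mm thick (y), 13 mm high; shaft 8 mm thick up to z = 62 mm; then the black handle. The driver in the other end hole has a slim round 22 mm handle instead.
- handle_mid (a point): on the screwdriver's axis, 105 mm above the blade's tip: where to grip. The handle runs from 62 to 128 mm above the tip and has two broad flats, 24 mm apart along the screwdriver's y and 32 mm wide along its x; gripped across the flats, the fingers close along y.
- tool_block: fixed wooden block, 60 mm (x) by 160 mm (y) by 75 mm high; origin under its centre. Upright through holes in a row along its y: 16 mm wide at y = +50 and -50 mm (flat-blade driver in one, cross-head driver in the other, either way round) and a narrow one at y = 0 with a pencil 137 mm tall. A driver that is home rests its handle on the block, tip 13 mm above the table.
- top_board: white board of the riser, 300 x 160 x 36 mm, lying underside up, fixed on a 2 mm non-slip mat, upper face 38 mm above the table. Origin: at table level in the middle of its open edge; x points out of that edge towards the loose leg, y along the edge, z up. The far edge (x = -300 mm) has its leg already fitted; leave that end alone.
- cam_lock: cam lock at the open edge: steel disc, 34 mm across, sunk flush in the board, axis upright, 34 mm inside the open edge. Origin: on its axis at table level; x axis along its slot, arrow end pointing to the loose leg, 0.1 to 0.4 rad past it (clockwise) at the start. Stays where it is left. The like disc at the far leg is already tight.
- cam_slot (a point): centre of the slot's floor in the cam lock, 30.5 mm above the table; x along the slot. The slot is straight, 17 mm long, 4.2 mm wide, 7 mm deep, open at the disc's top (37.5 mm above the table). The screwdriver's blade drops in with 1.1 mm of play to either side.
- bolt_mouth (a point): point of the board's open edge where the bolt enters, 20 mm above the table. Seen from above the lock turns clockwise: nearly free at first, then drawing the bolt in against 0.03 to 0.1 N m (briefly 0.15 where it catches), tight 1.4 to 2.5 rad past the leg's direction, depending on how far this bolt is screwed in. From there, gap closed, the twist climbs: 0.16 N m is snug, over 0.2 too much. End stop at 3 rad.
- side_panel: loose leg: white upright panel 22 mm thick, 200 mm long, 90 mm high, about 0.5 kg, standing on the table, its bolt and two dowels already in the board's open edge. Origin: on its inner face, at table level, mid-length; x points away from the board. Its x in the board's frame is the gap still open: 2.2 to 3 mm at the start, 0 closed.
- cross_driver: bystander: cross-head driver in the other end hole, slim round black handle 22 mm across, same height; origin at its tip
- pencil: bystander: pencil standing in the block's middle hole, 137 mm tall; origin at its tip
- parts_tray: bystander: grey open tray, 85 x 120 x 24 mm, with spare fittings, on the robot's side of the leg; origin under its centre
- magnifier: bystander: black hand lens, 84 mm across, 9 mm high, with a 95 mm handle along its -x, lying beyond the leg; origin under the lens
- petri_dish: bystander: glass dish, 90 mm across, 16 mm high; origin under its centre
- eraser: bystander: white eraser, 50 x 26 x 14 mm, at the far side; origin under its centre
Mind the look-alikes: they are no part of the job. Leave any purple look-alike of the screwdriver alone.

How it is judged (in metres and radians):
On the way, in this order (a step that is already met when the one before it is completed fails the run):
1. the screwdriver's blade sits in the lock's slot (height (world z) of screwdriver below 0.0345 m and horizontal distance between screwdriver and cam_lock below 0.005 m), for 0.1 s.
2. turned by the blade in its slot, the lock has closed the gap to under 1.5 mm and pulls on the bolt with more than 10 N (all of step 1 and x of side_panel in the frame of top_board below 0.0015 m and angle between the x axis of side_panel and the x axis of top_board, either way round below 0.03 rad and contact force between side_panel and cam_lock above 10 N), for 0.1 s.
At the end, for the whole second after the job is handed in: The gap is under 1.5 mm and the leg square to the board within 0.03 rad, the cam lock still pulls the bolt with more than 6 N, and the screwdriver stands upright in its hole in the block, tip under 19 mm above the table, at rest (x of side_panel in the frame of top_board below 0.0015 m and angle between the x axis of side_panel and the x axis of top_board, either way round below 0.03 rad and contact force between side_panel and cam_lock above 6 N and linear speed of side_panel below 0.02 m/s and ((x of screwdriver in the frame of tool_block between -0.006 and 0.006 m and y of screwdriver in the frame of tool_block between 0.044 and 0.056 m) or (x of screwdriver in the frame of tool_block between -0.006 and 0.006 m and y of screwdriver in the frame of tool_block between -0.056 and -0.044 m)) and z of screwdriver in the frame of tool_block below 0.019 m and angle between screwdriver's own z axis and vertical below 0.12 rad and linear speed of screwdriver below 0.03 m/s); the robot touches nothing.
It fails at once if overtightened: the lock pulls on the bolt with more than 40 N (contact force between side_panel and cam_lock above 40 N).
It fails at once if the screwdriver's blade presses and twists on the lock with more than 75 N in all (contact force between screwdriver and cam_lock above 75 N).
It fails at once if the screwdriver is pressed on the board with more than 30 N (contact force between screwdriver and top_board above 30 N).
It fails at once if one of the bystanders is shifted by more than 25 mm (distance of any of cross_driver, pencil, parts_tray, magnifier, petri_dish, eraser from where it was at the start of the episode above 0.025 m).
It also fails if it takes over 67 s, if anything falls off the work surface, if the arm or the gripper's body presses on something with over 40 N, if the wrist force passes 120 N, or if a joint passes its speed limit or range.

ROBOT

A 7-joint arm with a two-finger parallel gripper is mounted at the origin on the work surface. World frame = base frame: x ahead of the robot, y to its left, z up, the work surface at z = 0. Lengths are in m, angles in degrees, forces in N, time in s.
With the tool pointing down it reaches from about 0.425 to 0.875 m from the base axis. Payload 4.7 kg.
Tool frame: the origin (TCP) lies on the centre line of the jaws, within the pads' length; the fingertips stand 11 mm ahead of it and the grasp point (between the pads) lies 8 mm behind it (finger_overhang is the x of the fingertips in the tool frame, in m); x points along the fingers, z is the direction in which the jaws open and shut, and the axes are right-handed (so a half turn about x gives the same grasp; the last joint's range is limited). The gripper opens to 87 mm and grips with 3 to 60 N. Pads are 19 mm wide; open, the fingers measure 117 mm over their backs; the gripper's body (75 mm by 190 mm) begins 51 mm behind the grasp point.
Start: joints at [74.949, 18.392, -4.016, 83.108, 1.295, 78.541, -3.26], TCP at [0.178, -0.625, 0.213] pointing down, gripper open.
Joint ranges: [-163.93, 163.93], [-17.29, 119.83], [-79.2, 71.16], [3.27, 140.29], [-89.18, 269.18], [5.43, 117.66], [-154.24, 154.24]. Speed limits (degrees/s): [147.25, 147.25, 180, 180, 180, 180, 180].

INTERFACE

Orientations are given as [roll, pitch, yaw] about the fixed x, y, z axes, in that order (R = Rz(yaw) Ry(pitch) Rx(roll)).
In Python, from cell import get_obs, read_camera, sign_off, cut_out, finger_overhang gives the robot as it stands.
- The arm moves only by the tool servo_tool, never from a script. Its argument "rows" is one flat list of numbers, 5 for each row, row after row: the shift along the world's x, y, z in mm, then the turn about the world's z in degrees, then the closure, from 0 (fully open) to 1 (shut). A call has 1 to 10 rows; each row is the pose to reach, as a shift and turn from the pose commanded when the call began; what a row does not reach only later rows make up. A row lasts 1/12 s, in which the tool goes at most 41.7 mm and 7.16 degrees, less where a joint would pass 70% of its speed; a pose out of reach is approached as far as the arm can. A call with a gripper value outside its range is refused whole. The fingers move at their own pace and stop on an object; "force" is the grip in N (left out, the last holds). Time passes only in rows, so rows that repeat a pose let the fingers close. It gives the time, the measured TCP pose, the force and the opening at its end, in the units of the state.
- get_obs(): the state, without advancing time (a new reading comes with each control period).
- read_camera(name): name is "scene" or "side" or "wrist"; returns a dict with "frame" (400x640x3 uint8, blue, green, red), "range_z" (400x640 float32, m along the optical axis (not along the pixel's ray), 0 where there is no reading), "intrinsics" (3x3 intrinsics, pixels), "cam_to_world" (4x4, takes a point from camera to world coordinates); the wrist camera has in their place "tool_from_camera" (4x4, takes a point from camera to tool coordinates, whose origin is the TCP and whose axes are the tool frame's). Camera axes: x right, y down, z forward; pixel columns grow to the right and rows downward; lengths in m; the calibration is good to about 2 mm. The wrist camera is an equidistant fisheye: a pixel r from the principal point sees the ray r / f radians off the axis. A picture is of the moment at which its call begins: read the wrist's pose just before it.
- sign_off(): hands the job in, once; it reports no verdict.
Trained networks look in a picture, given as the dict that the camera call returned (one of the last four; its "shot" number tells which), for a name from the list of things; names that differ only in an ending like _2 or _b are one class to them, and where a whole thing is asked for, a point or a joint stands for the part that bears it (a point fixed in the world has none). Each returns a list of dicts, best first, with "score" (0 to 1); they miss things now and then, are a little off and sometimes report something else, mostly with a low value. They report only what shows in the picture. A call takes as long as a camera call. They do not tell look-alikes from the thing itself.
- cut_out(name, picture): "pixels" (400x640 bool, what is visible of it) and "extent" ([centre column, centre row, width, height] in pixels, round what is visible of it).
The state is a dict: "time_s": time; "qpos": joint angles; "joint_velocities": joint speeds; "effort": joint torques, N m; "tool_pos": TCP position; "tool_rot": TCP orientation; "force": force on the tool from outside, world axes, zero at the start; "wrist_torque": the same for the moment, N m; "grip_width": finger opening in m.
Only numpy, scipy, OpenCV 4.12 (cv2) and the standard library are available. Lean on these libraries where they do the work, as an engineer would, in place of code of your own. Each camera call takes 0.05 s, during which the arm holds its last target.

## Working session

There is one attempt and no reset: what is moved stays moved. The work goes in short steps, Python scripts to look and compute and a tool call to move; the robot and the scene stay as the last step left them, time stands still between calls to the robot, and variables do not carry over. Pictures are saved under pics/ and viewed, and the job is handed in when it is done.

Besides the shell and the picture viewer there is one more tool, called as a command line: name --argument value ..., lists and objects as JSON in quotes. servo_tool: Moves the arm, as the interface text tells. Its arguments: {"type":"object","properties":{"rows":{"type":"array"},"force":{"type":"number"}},"required":["rows"]}

```bash
ls; mkdir -p pics; cat > h.py <<'E'
import numpy as np, cv2
from cell import *
def w(pic,u,v,z=None):
    K=np.array(pic['intrinsics']);T=np.array(pic['cam_to_world'])
    r=np.array([(u-K[0,2])/K[0,0],(v-K[1,2])/K[1,1],1.0])
    if z is None:
        d=pic['range_z'][int(round(v)),int(round(u))]; return T[:3,:3]@(r*d)+T[:3,3]
    R=T[:3,:3]@r; s=(z-T[2,3])/R[2]; return T[:3,3]+s*R
def cloud(pic):
    K=np.array(pic['intrinsics']);T=np.array(pic['cam_to_world'])
    v,u=np.mgrid[:400,:640]; d=pic['range_z']
    P=np.stack([(u-K[0,2])/K[0,0]*d,(v-K[1,2])/K[1,1]*d,d],-1)
    P=P@T[:3,:3].T+T[:3,3]; P[d==0]=np.nan
    return P
E
python3 - <<'E'
from h import *
o=get_obs();print({k:np.round(v,3).tolist() for k,v in o.items()}, finger_overhang)
for n in ['scene','side','wrist']:
    p=read_camera(n);cv2.imwrite(f'pics/{n}0.png',p['frame'])
    print(n,np.round(p['intrinsics'],1).tolist(),np.round(p.get('cam_to_world',p.get('tool_from_camera')),3).tolist())
    for t in ['screwdriver','cross_driver','pencil','tool_block','cam_lock','side_panel','top_board','parts_tray','magnifier','petri_dish','eraser']:
        for c in cut_out(t,p)[:3]: print(' ',t,round(c['score'],2),np.round(c['extent'],1).tolist())
E
```

```text
pics
{'time_s': 0.0, 'qpos': [74.949, 18.439, -4.015, 83.173, 1.294, 78.54, -3.262], 'joint_velocities': [-0.037, 0.02, 0.004, 0.052, -0.121, -0.008, -0.049], 'effort': [0.0, -49.13, -0.404, -31.253, -0.064, 0.044, 0.0], 'tool_pos': [0.177, -0.625, 0.212], 'tool_rot': [-177.669, 89.893, 108.189], 'force': [0.714, -0.318, -0.413], 'wrist_torque': [0.002, 0.025, -0.019], 'grip_width': 0.087} 0.011
scene [[479.6, 0.0, 315.4], [0.0, 479.6, 205.8], [0.0, 0.0, 1.0]] [[-0.792, 0.47, -0.389, 0.885], [0.61, 0.611, -0.504, 0.234], [0.001, -0.637, -0.771, 0.741], [0.0, 0.0, 0.0, 1.0]]
  screwdriver 0.9 [235.2, 137.5, 17.8, 41.8]
  screwdriver 0.86 [321.6, 189.8, 18.5, 49.5]
  screwdriver 0.83 [219.8, 164.7, 15.3, 51.4]
  cross_driver 0.58 [448.6, 331.2, 256.2, 136.2]
  cross_driver 0.54 [312.6, 135.1, 14.5, 28.7]
  pencil 0.68 [295.5, 147.9, 3.3, 25.1]
  pencil 0.42 [406.8, 203.1, 74.3, 62.5]
  tool_block 0.68 [290.8, 174.6, 83.5, 76.9]
  tool_block 0.51 [287.0, 378.0, 34.6, 36.7]
  cam_lock 0.63 [371.9, 306.1, 23.4, 22.1]
  side_panel 0.65 [349.1, 280.6, 99.4, 102.8]
  top_board 0.93 [447.4, 3
[... 617 characters left out ...]
encil 0.51 [363.1, 273.5, 4.1, 33.0]
  tool_block 0.77 [360.4, 301.9, 88.5, 108.6]
  side_panel 0.88 [285.9, 184.9, 80.7, 82.9]
  top_board 0.66 [221.0, 149.0, 149.8, 127.8]
  parts_tray 0.85 [223.9, 292.4, 84.4, 76.5]
  parts_tray 0.18 [343.9, 298.8, 16.9, 30.9]
  magnifier 0.66 [359.4, 216.8, 41.8, 71.3]
  petri_dish 0.92 [409.8, 223.9, 45.4, 36.5]
  petri_dish 0.26 [380.6, 250.7, 24.6, 38.8]
  eraser 0.6 [331.1, 149.4, 10.6, 14.9]
  eraser 0.41 [221.3, 149.2, 147.4, 125.8]
wrist [[309.7, 0.0, 318.0], [0.0, 309.7, 200.1], [0.0, 0.0, 1.0]] [[-0.001, -0.286, 0.958, -0.171], [0.001, -0.958, -0.286, 0.08], [1.0, 0.0, 0.001, 0.0], [0.0, 0.0, 0.0, 1.0]]
  parts_tray 0.91 [54.5, 14.1, 52.1, 22.9]
```

View pics/scene0.png

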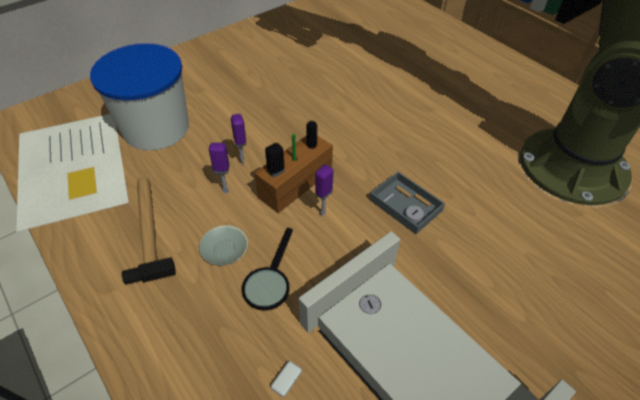

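View pics/side0.png

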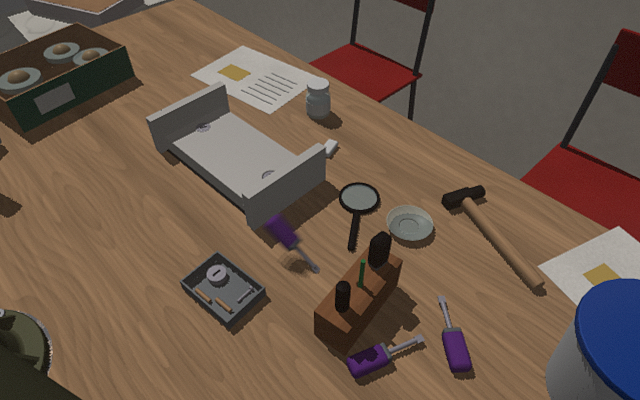

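Candidates in the scene view are the black handle at (275,158), the slim black one at (312,134), and purple ones at (238,130), (219,160) and (323,185). The wide black handle in the block's end hole fits. The slim round one is the cross-head driver and the purple ones are look-alikes. I'll confirm in an enlarged crop and measure.

```bash
python3 - <<'E'
from h import *
s=read_camera('scene');d=read_camera('side')
a=cv2.resize(s['frame'][110:220,200:350],None,fx=5,fy=5,interpolation=2)[:550,:750]
cv2.imwrite('pics/c1.png',a)
cv2.imwrite('pics/c2.png',cv2.resize(d['frame'][220:370,290:430],None,fx=4,fy=4,interpolation=2))
cv2.imwrite('pics/c3.png',cv2.resize(s['frame'][220:350,280:440],None,fx=4.5,fy=4.5,interpolation=2))
np.savez('p0.npz',sf=s['frame'],sd=s['range_z'],df=d['frame'],dd=d['range_z'])
for nm,p in (('scene',s),('side',d)):
    P=cloud(p); np.save(nm+'0.npy',P)
    f=p['frame'].astype(int)
    # purple clusters
    m=((f[...,0]>f[...,1]+40)&(f[...,2]>f[...,1]+20)).astype(np.uint8)
    n,l,st,_=cv2.connectedComponentsWithStats(m)
    for i in range(1,n):
        if st[i,4]>60: q=P[l==i];print(nm,'purple',st[i].tolist(),np.nanmin(q,0).round(3),np.nanmax(q,0).round(3))
    for t in ['screwdriver','cross_driver','pencil','tool_block','cam_lock','side_panel','parts_tray','magnifier','petri_dish','eraser']:
        for c in cut_out(t,p)[:2]:
            q=P[c['pixels']]; print(nm,t,round(c['score'],2),np.round(c['extent'][:2]),np.nanpercentile(q,[2,50,98],axis=0).round(3).tolist())
E
```

```text
scene purple [226, 137, 16, 19, 234] [ 0.533 -0.504  0.013] [ 0.584 -0.452  0.028]
scene purple [353, 226, 27, 19, 293] [ 0.476 -0.143  0.01 ] [ 0.51  -0.101  0.027]
scene screwdriver 0.87 [353. 231.] [[0.475, -0.208, -0.001], [0.5, -0.132, 0.021], [0.514, -0.101, 0.026]]
scene screwdriver 0.83 [275. 161.] [[0.544, -0.32, 0.077], [0.561, -0.305, 0.118], [0.573, -0.302, 0.141]]
scene cross_driver 0.77 [311. 134.] [[0.449, -0.341, 0.076], [0.463, -0.325, 0.112], [0.469, -0.32, 0.134]]
scene pencil 0.48 [293. 147.] [[0.505, -0.325, 0.075], [0.509, -0.321, 0.108], [0.512, -0.319, 0.136]]
scene tool_block 0.94 [292. 178.] [[0.43, -0.35, 0.001], [0.52, -0.301, 0.062], [0.59, -0.282, 0.077]]
scene cam_lock 0.89 [371. 303.] [[0.57, -0.024, 0.03], [0.585, -0.009, 0.037], [0.602, 0.007, 0.039]]
scene side_panel 0.67 [348. 282.] [[0.492, -0.069, 0.006], [0.603, -0.049, 0.082], [0.687, -0.043, 0.092]]
scene parts_tray 0.79 [406. 205.] [[0.322, -0.201, -0.0], [0.366, -0.142, 0.008], [0.413, -0.08, 0.025]]
scene parts_tray 0.55 [448. 330.] [[0.498, -0.036, 0.004], [0.576, 0.087, 0.038], [0.666, 0.
[... 1129 characters left out ...]
6.] [[0.488, -0.07, 0.001], [0.575, -0.066, 0.059], [0.684, -0.046, 0.091]]
side side_panel 0.49 [330. 148.] [[0.739, -0.019, -0.001], [0.763, -0.006, 0.012], [0.794, 0.023, 0.016]]
side parts_tray 0.77 [222. 292.] [[0.322, -0.203, 0.0], [0.367, -0.14, 0.005], [0.41, -0.081, 0.024]]
side magnifier 0.62 [358. 215.] [[0.591, -0.23, -0.001], [0.685, -0.163, 0.006], [0.733, -0.117, 0.011]]
side petri_dish 0.75 [411. 225.] [[0.672, -0.309, 0.001], [0.715, -0.268, 0.008], [0.749, -0.23, 0.016]]
side petri_dish 0.34 [343. 298.] [[0.448, -0.341, 0.074], [0.454, -0.335, 0.117], [0.47, -0.322, 0.134]]
side eraser 0.71 [329. 149.] [[0.739, -0.019, -0.001], [0.761, -0.007, 0.012], [0.783, 0.016, 0.016]]
```

View pics/c1.png

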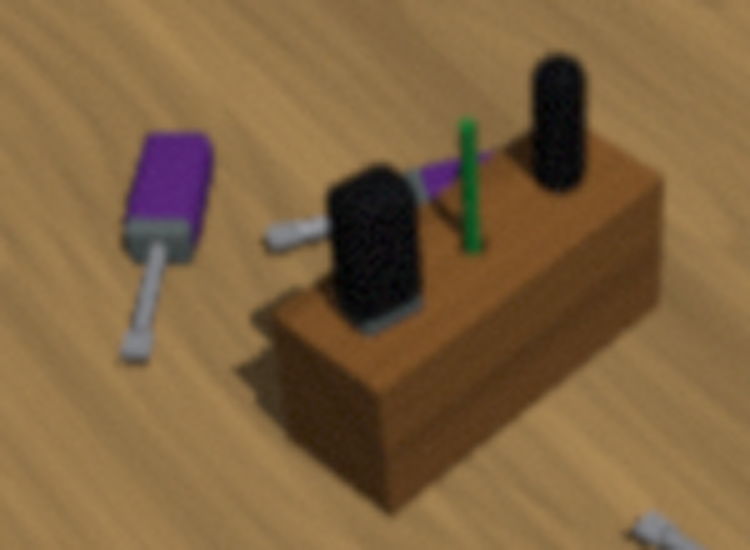

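View pics/c2.png

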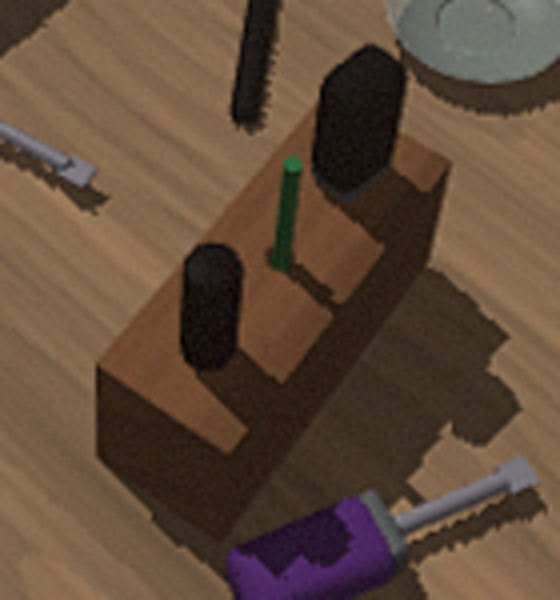

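View pics/c3.png

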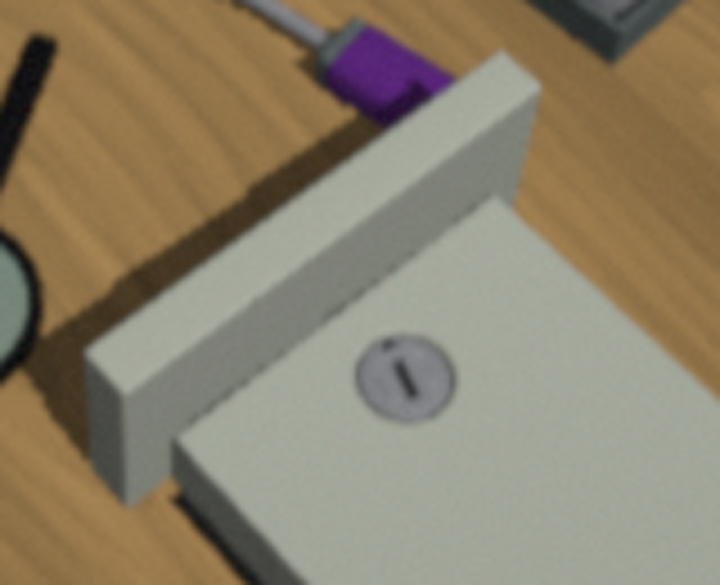

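```bash
python3 - <<'E'
from h import *
z=np.load('p0.npz')
from scipy.optimize import least_squares
for nm in ['scene','side']:
    P=np.load(nm+'0.npy').reshape(-1,3)
    t=P[(P[:,2]>.07)&(P[:,2]<.079)&(P[:,0]>.4)&(P[:,0]<.62)&(P[:,1]<-.25)&(P[:,1]>-.4)]
    r=cv2.minAreaRect(t[:,:2].astype(np.float32)*1000);print(nm,'blocktop',r)
    for a,b,c in((.53,.6,'flat'),(.43,.485,'cross')):
        q=P[(P[:,2]>.085)&(P[:,2]<.13)&(P[:,0]>a)&(P[:,0]<b)&(P[:,1]<-.25)&(P[:,1]>-.4)]
        print(c,len(q),cv2.minAreaRect(q[:,:2].astype(np.float32)*1000),q[:,2].max(),q.min(0),q.max(0))
A=[]
for nm in ['scene','side']:
    P=np.load(nm+'0.npy').reshape(-1,3)
    q=P[(P[:,2]>.085)&(P[:,2]<.125)&(P[:,0]>.53)&(P[:,0]<.6)&(P[:,1]<-.25)&(P[:,1]>-.4)];A.append(q[:,:2]*1000)
    np.set_printoptions(suppress=True)
B=np.vstack(A);print(cv2.minAreaRect(B.astype(np.float32)))
im=np.full((500,500,3),255,np.uint8)
for q,c in zip(A,((0,0,255),(255,0,0))):
    for x,y in q: cv2.circle(im,(int((x-535)*8),int((y+335)*8)),2,c,-1)
cv2.imwrite('pics/h.png',im)
# panel top & board top & lock
for nm in ['scene','side']:
    P=np.load(nm+'0.npy').reshape(-1,3)
    t=P[(P[:,2]>.086)&(P[:,2]<.095)&(P[:,0]>.45)&(P[:,0]<.72)&(P[:,1]<0.02)&(P[:,1]>-.12)]
    print(nm,'panel',cv2.minAreaRect(t[:,:2].astype(np.float32)*1000))
    t=P[(P[:,2]>.033)&(P[:,2]<.043)&(P[:,0]>.45)&(P[:,0]<.72)&(P[:,1]<0.4)&(P[:,1]>-.12)]
    print(nm,'board',cv2.minAreaRect(t[:,:2].astype(np.float32)*1000))
E
```

```text
scene blocktop ((508.4872131347656, -323.27581787109375), (161.8109893798828, 63.670650482177734), 9.991750717163086)
flat 308 ((561.45654296875, -307.0101623535156), (16.6090145111084, 33.668453216552734), 61.173583984375) 0.1299948454060631 [ 0.54286246 -0.32240189  0.0850899 ] [ 0.5737336  -0.30116681  0.12999485]
cross 205 ((462.0577392578125, -326.71502685546875), (14.866826057434082, 21.923952102661133), 53.07362365722656) 0.12988885601738653 [ 0.44886812 -0.33924322  0.08528198] [ 0.47032357 -0.31836902  0.12988886]
side blocktop ((508.2188720703125, -322.0374755859375), (161.51641845703125, 60.88803482055664), 9.266221046447754)
flat 354 ((552.5906982421875, -320.58184814453125), (17.58034896850586, 34.11928176879883), 52.424903869628906) 0.1299676187183436 [ 0.54032556 -0.32718969  0.08571184] [ 0.57147171 -0.30333792  0.12996762]
cross 257 ((457.15582275390625, -332.56341552734375), (17.411420822143555, 21.758380889892578), 54.328819274902344) 0.1299484310220821 [ 0.44692944 -0.34145826  0.08518806] [ 0.4699704  -0.32021448  0.12994843]
((557.0224609375, -314.1208801269531), (25.539417266845703, 33.46116256713867), 87.12726593017578)
scene panel ((587.1012573242188, -56.746238708496094), (202.04660034179688, 23.458810806274414), 2.0583510398864746)
scene board ((589.13330078125, 95.888427734375), (313.6689758300781, 200.72772216796875), 89.43043518066406)
side panel ((588.3101806640625, -56.163726806640625), (201.20310974121094, 25.056495666503906), 2.11834454536438)
side board ((581.3388061523438, 103.10647583007812), (201.166748046875, 346.8533935546875), 1.8350462913513184)
```

View pics/h.png

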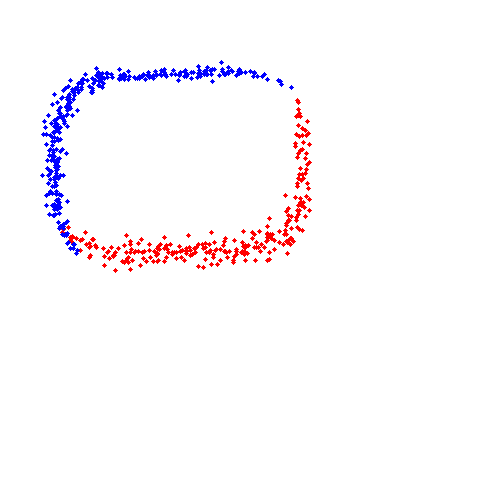

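```bash
python3 - <<'E'
from h import *
from scipy.spatial.transform import Rotation as R
o=get_obs();M=R.from_euler('xyz',o['tool_rot'],degrees=True).as_matrix();print(M.round(3))
z=np.load('p0.npz')
# lock fit from scene
s=read_camera('scene')
f=cv2.resize(s['frame'][285:325,350:395],None,fx=16,fy=16,interpolation=cv2.INTER_CUBIC);cv2.imwrite('pics/l.png',f)
c=cut_out('cam_lock',s)[0];print(c['extent'])
m=c['pixels'].astype(np.uint8);cs,_=cv2.findContours(m,0,1);k=max(cs,key=len).reshape(-1,2)
W=np.array([w(s,u,v,.0375)[:2] for u,v in k]);print(cv2.fitEllipse((W*1000).astype(np.float32)))
print(w(s,*c['extent'][:2],.0375))
E
```

```text
[[-0.     0.962  0.273]
 [-0.     0.273 -0.962]
 [-1.    -0.     0.   ]]
[370.1, 303.5, 23.9, 22.4]
((585.8992309570312, -8.50540542602539), (31.449506759643555, 32.23403549194336), 114.60774993896484)
[ 0.58561869 -0.00762412  0.0375    ]
```

View pics/l.png

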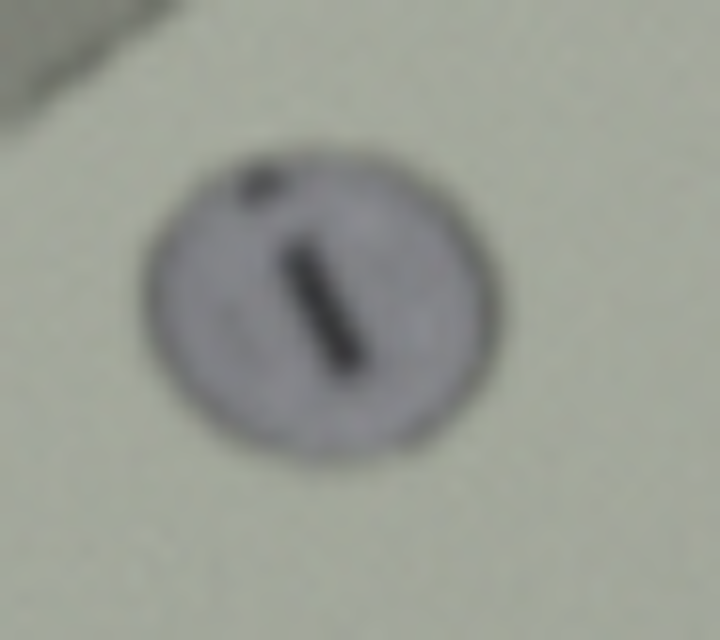

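servo_tool --rows '[30, 25, 0, -2, 0, 65, 53, 0, -4, 0, 100, 82, 0, -6, 0, 135, 110, 0, -9, 0, 170, 139, 0, -12, 0, 205, 168, 0, -14, 0, 240, 196, 0, -16, 0, 275, 225, 0, -18, 0, 310, 254, 0, -18, 0, 340, 278, 0, -18, 0]' --force 50

```text
time_s: 3.83
tool_pos: [0.4994, -0.3617, 0.2137]
tool_rot: [32.1, 90.0, -60.1]
force: [-0.3, -1.0, 0.8]
grip_width: 0.0869
```

servo_tool --rows '[20, 16, 0, 0, 0, 34, 28, 0, 0, 0, 39, 33, 0, 0, 0, 39, 33, 0, 0, 0, 39, 33, 0, 0, 0, 39, 33, 0, 0, 0]'

```text
time_s: 4.33
tool_pos: [0.5354, -0.3323, 0.2132]
tool_rot: [-42.6, 89.9, -134.9]
force: [-0.3, 0.7, -0.7]
grip_width: 0.0865
```

```bash
cat >> h.py <<'E'
from scipy.spatial.transform import Rotation as Rn
def state():
    o=get_obs();M=Rn.from_euler('xyz',o['tool_rot'],degrees=True).as_matrix()
    print('t',round(o['time_s'],2),'pos',np.round(np.array(o['tool_pos'])*1000,1),'jaw',round(np.degrees(np.arctan2(M[1,2],M[0,2])),2),'tilt',np.round(M[2,:],3),'q',np.round(o['qpos'],1),'F',np.round(o['force'],2),'T',np.round(o['wrist_torque'],3),'w',round(o['grip_width']*1000,1))
    return o,M
def fish(K,T,o,M,P):
    # project world pts to wrist pixels
    P=np.atleast_2d(P);pt=(P-np.array(o['tool_pos']))@M
    T=np.array(T);c=(pt-T[:3,3])@T[:3,:3]
    th=np.arctan2(np.hypot(c[:,0],c[:,1]),c[:,2]);ph=np.arctan2(c[:,1],c[:,0])
    return np.c_[K[0,2]+K[0,0]*th*np.cos(ph),K[1,2]+K[1,1]*th*np.sin(ph)]
def unfish(K,T,o,M,u,v,z):
    a=(u-K[0,2])/K[0,0];b=(v-K[1,2])/K[1,1];th=np.hypot(a,b)
    c=np.array([np.sin(th)*a/th,np.sin(th)*b/th,np.cos(th)]);T=np.array(T)
    d=M@(T[:3,:3]@c);p=np.array(o['tool_pos'])+M@T[:3,3]
    return p+d*(z-p[2])/d[2]
E
python3 - <<'E'
from h import *
o,M=state()
p=read_camera('wrist');cv2.imwrite('pics/w1.png',p['frame'])
s=read_camera('scene')
for u,v in((368.56,300.3),(371.8,308.1),(366.3,296.5)):print(w(s,u,v,.0375)*1000)
E
```

```text
t 4.33 pos [ 535.4 -332.3  213.2] jaw -92.32 tilt [-1.    -0.001  0.001] q [ 43.2  16.9 -17.2  85.7   5.1  78.2 -66.6] F [-0.26  0.73 -0.7 ] T [ 0.048  0.032 -0.03 ] w 86.5
[583.73340483 -13.5099549   37.5       ]
[5.88956706e+02 2.33198151e-01 3.75000000e+01]
[582.03389266 -21.00513522  37.5       ]
```

View pics/w1.png

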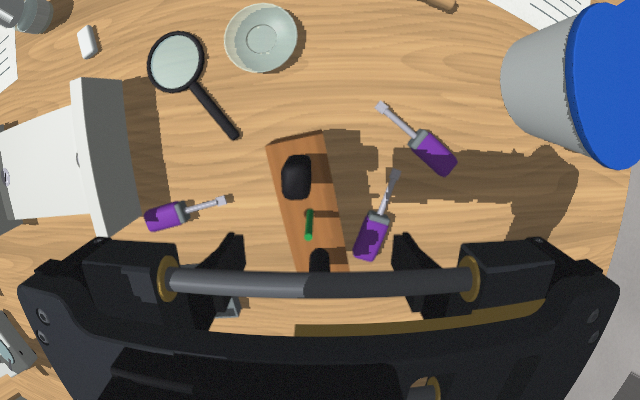

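servo_tool --rows '[10, 9, 0, 0, 0, 21, 18, 0, 0, 0, 21, 18, 0, 0, 0, 21, 18, 0, 0, 0, 21, 18, 0, 0, 0]'

```text
time_s: 4.85
tool_pos: [0.5583, -0.3118, 0.2131]
tool_rot: [-68.1, 90.0, -160.2]
force: [0.3, -0.2, 0.0]
grip_width: 0.0872
```

```bash
python3 - <<'E'
from h import *
o,M=state()
p=read_camera('wrist');f=p['frame'];K=p['intrinsics'];T=p['tool_from_camera']
for P in ((.557,-.314,.141),(.557,-.314,.075),(.459,-.331,.141)):
    u=fish(K,T,o,M,P)[0];print(u);cv2.circle(f,tuple(int(i) for i in u),3,(0,0,255),1)
cv2.imwrite('pics/w2.png',cv2.resize(f[100:340,200:440],None,fx=2.5,fy=2.5))
E
```

```text
t 4.85 pos [ 558.3 -311.8  213.1] jaw -92.08 tilt [-1. -0.  0.] q [ 41.1  18.1 -18.   84.3   5.6  78.5 -69.3] F [ 0.33 -0.21  0.04] T [ 0.074 -0.01   0.028] w 87.2
[320.80203942 210.3160504 ]
[320.21260203 189.97690935]
[341.85987613 306.49016107]
```

View pics/w2.png

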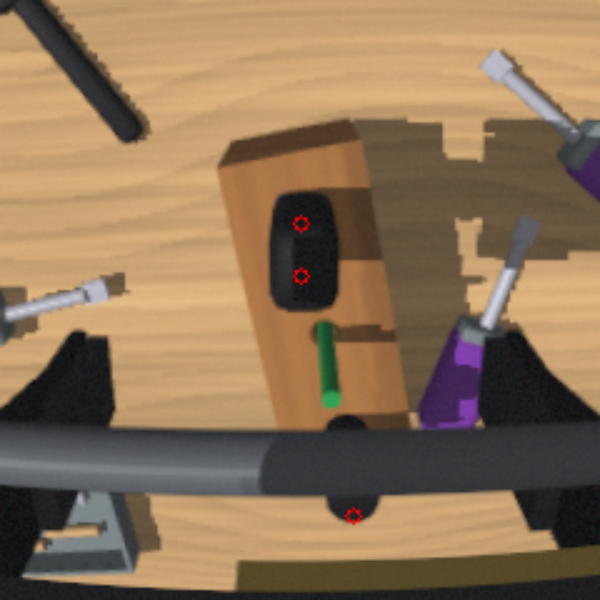

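servo_tool --rows '[-1, -2, -15, 0, 0, -1, -2, -35, 0, 0, -1, -2, -55, 0, 0, -1, -2, -75, 0, 0, -1, -2, -90, 0, 0, -1, -2, -103, 0, 0, -1, -2, -103, 0, 0, -1, -2, -103, 0, 0, -1, -2, -103, 0, 0.4, -1, -2, -103, 0, 0.5]' --force 20

```text
time_s: 5.73
tool_pos: [0.558, -0.3146, 0.1118]
tool_rot: [59.5, 89.9, -32.7]
force: [-0.2, -0.7, 0.4]
grip_width: 0.0802
```

servo_tool --rows '[0, 0, 0, 0, 0.7, 0, 0, 0, 0, 0.8, 0, 0, 0, 0, 0.9, 0, 0, 0, 0, 1, 0, 0, 0, 0, 1, 0, 0, 0, 0, 1, 0, 0, 0, 0, 1, 0, 0, 0, 0, 1]'

```text
time_s: 6.4
tool_pos: [0.5571, -0.3141, 0.1103]
tool_rot: [-82.2, 90.0, -174.3]
force: [0.3, -0.2, -1.0]
grip_width: 0.0283
```

```bash
python3 - <<'E'
from h import *
o,M=state()
E
```

```text
t 6.4 pos [ 557.1 -314.1  110.3] jaw -92.14 tilt [-1. -0.  0.] q [ 41.1  21.9 -17.6  91.4   7.   67.8 -70.1] F [ 0.27 -0.18 -1.04] T [0.037 0.075 0.024] w 28.3
```

servo_tool --rows '[0, 0, 0, 0, 1, 0, 0, 0, 0, 1, 0, 0, 0, 0, 1, 0, 0, 0, 0, 1, 0, 0, 0, 0, 1]' --force 50

```text
time_s: 6.82
tool_pos: [0.557, -0.3141, 0.1102]
tool_rot: [-64.2, 90.0, -156.3]
force: [0.1, -0.1, 0.4]
grip_width: 0.0239
```

```bash
python3 - <<'E'
from h import *
o,M=state()
E
```

```text
t 6.82 pos [ 557.  -314.1  110.2] jaw -92.14 tilt [-1. -0.  0.] q [ 41.1  21.9 -17.6  91.4   7.   67.8 -70.1] F [ 0.07 -0.12  0.38] T [ 0.023 -0.005 -0.017] w 23.9
```

servo_tool --rows '[0, 0, 5, 0, 1, 0, 0, 15, 0, 1, 0, 0, 28, 0, 1, 0, 0, 43, 0, 1, 0, 0, 58, 0, 1, 0, 0, 73, 0, 1, 0, 0, 88, 0, 1, 0, 0, 100, 0, 1, 0, 0, 108, 0, 1, 0, 0, 110, 0, 1]'

```text
time_s: 7.65
tool_pos: [0.558, -0.3145, 0.2229]
tool_rot: [60.9, 89.8, -31.3]
force: [0.1, -0.5, -0.1]
grip_width: 0.0238
```

servo_tool --rows '[0, 10, 0, 2, 1, 2, 30, 0, 8, 1, 4, 55, 0, 15, 1, 7, 85, 0, 22, 1, 10, 115, 0, 29, 1, 13, 145, 0, 36, 1, 16, 175, 0, 43, 1, 19, 205, 0, 50, 1, 22, 235, 0, 57, 1, 25, 260, 0, 64, 1]'

```text
time_s: 8.48
tool_pos: [0.581, -0.0504, 0.2193]
tool_rot: [179.1, 89.9, 151.5]
force: [-0.6, 0.9, -1.6]
grip_width: 0.0234
```

```bash
python3 - <<'E'
from h import *
o,M=state()
E
```

```text
t 8.48 pos [581.  -50.4 219.3] jaw -27.55 tilt [-1.     0.    -0.002] q [ 31.7  12.9 -34.1  91.4   7.3  78.1 -30.8] F [-0.64  0.88 -1.57] T [ 0.016 -0.143 -0.02 ] w 23.4
```

servo_tool --rows '[2, 15, 0, 3, 1, 3, 30, 0, 6, 1, 5, 40, -5, 8, 1, 5, 42, -20, 8.5, 1, 5, 42, -35, 8.5, 1, 5, 42, -50, 8.5, 1, 5, 42, -60, 8.5, 1, 5, 42, -60, 8.5, 1, 5, 42, -60, 8.5, 1, 5, 42, -60, 8.5, 1]'

```text
time_s: 9.32
tool_pos: [0.5876, -0.0125, 0.161]
tool_rot: [14.7, 89.9, -5.0]
force: [0.2, 0.5, -0.3]
grip_width: 0.0236
```

```bash
python3 - <<'E'
from h import *
o,M=state()
p=read_camera('wrist');f=p['frame'];K=p['intrinsics'];T=p['tool_from_camera']
cv2.imwrite('pics/w3full.png',f)
t=np.array(o['tool_pos'])-[0,0,.097]
u=fish(K,T,o,M,t)[0];l=fish(K,T,o,M,(.5862,-.0075,.0375))[0];print(u,l,t)
np.savez('w3.npz',f=f)
c=((u+l)/2).astype(int);print(c)
g=f[c[1]-40:c[1]+40,c[0]-50:c[0]+50];cv2.imwrite('pics/w3.png',cv2.resize(g,None,fx=7,fy=7,interpolation=2))
s=read_camera('scene');cv2.imwrite('pics/s3.png',cv2.resize(s['frame'][200:350,280:440],None,fx=4,fy=4,interpolation=2))
E
```

```text
t 9.32 pos [587.6 -12.5 161. ] jaw -19.68 tilt [-1.     0.     0.001] q [ 29.1  15.8 -35.8  95.3   9.7  71.9 -28.4] F [ 0.18  0.49 -0.32] T [ 0.006 -0.142 -0.015] w 23.6
[316.34331816 199.31220131] [313.33611861 187.53752749] [ 0.58764455 -0.01248501  0.06395755]
[314 193]
```

View pics/w3.png

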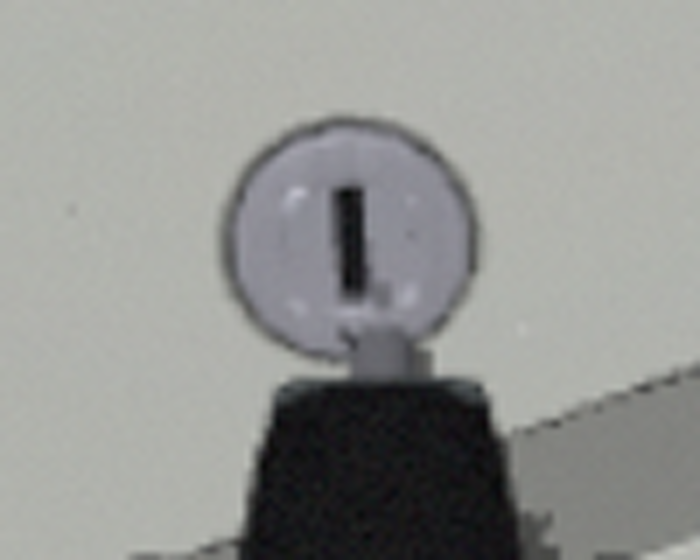

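View pics/w3full.png

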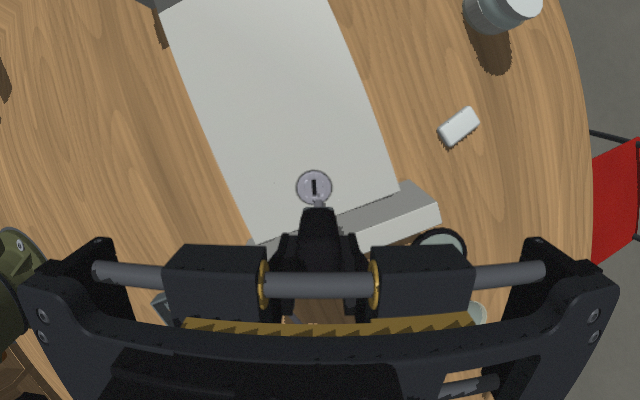

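View pics/s3.png

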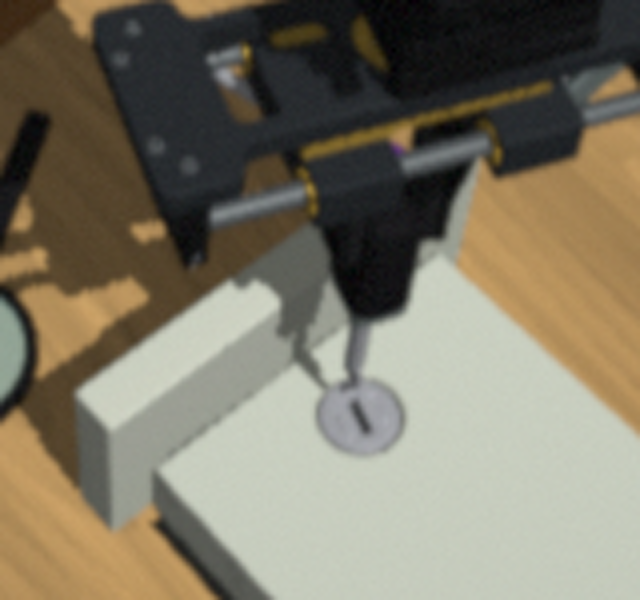

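```bash
python3 - <<'E'
from h import *
o,M=state()
p=read_camera('wrist');K=p['intrinsics'];T=p['tool_from_camera']
cp=lambda x,y:(264+x/7-.43,153+y/7-.43)
E=[unfish(K,T,o,M,*cp(*a),.0375) for a in ((345,188),(354,292))]
print(np.array(E)*1000); d=E[1]-E[0];print('ang',np.degrees(np.arctan2(d[1],d[0])),'len',np.hypot(*d[:2])*1000,'ctr',(E[0]+E[1])*500)
t=np.array(o['tool_pos'])
for h in (0,13,30,62,128): print(h,fish(K,T,o,M,t+np.array([0,0,-.097+h/1000])))
print('tool y',M[:,1])
c=cut_out('cam_lock',p)[0];print(c['extent'],unfish(K,T,o,M,*c['extent'][:2],.0375)*1000)
# disc ellipse
print(unfish(K,T,o,M,*cp(350,238),.0375)*1000)
f=p['frame'];cv2.imwrite('pics/w4.png',cv2.resize(f[165:215,280:350],None,fx=11,fy=11,interpolation=2))
E
```

```text
t 9.42 pos [587.8 -12.3 161.3] jaw -19.66 tilt [-1.     0.     0.002] q [ 29.1  15.8 -35.8  95.3   9.7  71.9 -28.4] F [ 0.88 -0.07 -1.37] T [-0.042 -0.077 -0.013] w 23.6
[[ 5.88772601e+02  4.29093006e-01  3.75000000e+01]
 [ 5.84856591e+02 -1.41367889e+01  3.75000000e+01]]
ang -105.04804546871898 len 15.083104935412909 ctr [586.81459614  -6.85384797  37.5       ]
0 [[316.25968815 199.32141257]]
13 [[316.21316676 203.60188512]]
30 [[316.14578256 209.83920574]]
62 [[315.99403939 224.05117671]]
128 [[315.52119494 269.93947667]]
tool y [3.36432812e-01 9.41707398e-01 3.73642248e-04]
[311.6, 186.5, 32.0, 32.2] [585.19650885  -5.84441148  37.5       ]
[586.99105751  -6.5618649   37.5       ]
```

View pics/w4.png

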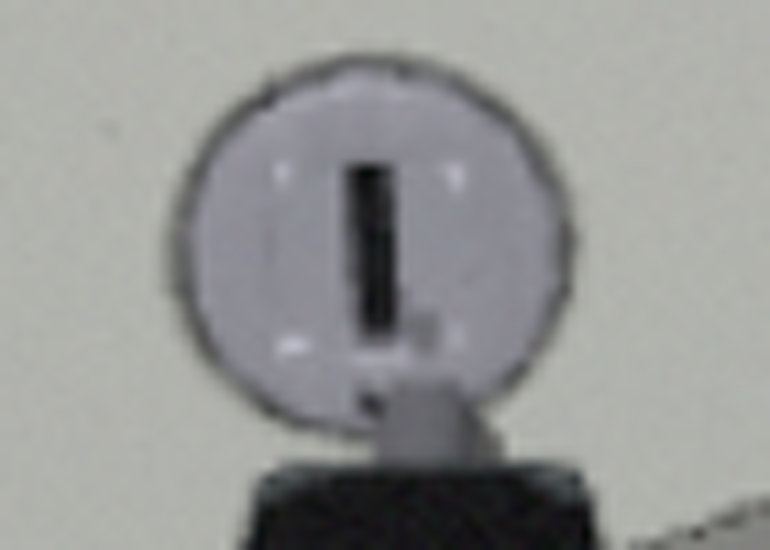

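```bash
python3 - <<'E'
from h import *
o,M=state()
p=read_camera('wrist');K=p['intrinsics'];T=p['tool_from_camera']
zt=o['tool_pos'][2]-.097
tip=unfish(K,T,o,M,318.3,192.9,zt)-M[:,1]*.006
slot=np.array([.58681,-.00685,.0375])
print(tip*1000,np.array(o['tool_pos'])*1000,(slot-tip)*1000)
E
```

```text
t 9.52 pos [587.6 -12.1 161.2] jaw -19.65 tilt [-1.     0.     0.002] q [ 29.1  15.8 -35.8  95.4   9.7  71.9 -28.4] F [-0.02  0.83 -1.28] T [ 0.008 -0.081 -0.017] w 23.9
[589.34457156 -12.76213255  64.17394935] [587.64756621 -12.14570067 161.17561234] [ -2.53457156   5.91213255 -26.67394935]
```

servo_tool --rows '[-1, 2, -3, 2, 1, -2, 4, -8, 4, 1, -2.5, 5.5, -13, 4.6, 1, -2.5, 5.5, -17, 4.6, 1, -2.5, 5.5, -17, 4.6, 1, -2.5, 5.5, -17, 4.6, 1]'

```text
time_s: 10.07
tool_pos: [0.5845, -0.0068, 0.1431]
tool_rot: [-143.9, 90.0, -159.0]
force: [0.0, 0.6, -0.1]
grip_width: 0.0234
```

```bash
python3 - <<'E'
from h import *
o,M=state()
p=read_camera('wrist');K=p['intrinsics'];T=p['tool_from_camera']
f=p['frame'];cv2.imwrite('pics/w5.png',cv2.resize(f[165:215,280:350],None,fx=11,fy=11,interpolation=2))
s=read_camera('scene');cv2.imwrite('pics/s5.png',cv2.resize(s['frame'][260:340,330:420],None,fx=7,fy=7,interpolation=2))
s=read_camera('side');cv2.imwrite('pics/d5.png',cv2.resize(s['frame'][120:210,220:340],None,fx=6,fy=6,interpolation=2))
E
```

```text
t 10.07 pos [584.5  -6.8 143.1] jaw -15.08 tilt [-1. -0. -0.] q [ 29.1  16.5 -36.5  96.9  10.3  70.  -24.9] F [ 0.    0.58 -0.15] T [-0.006 -0.1    0.046] w 23.4
```

View pics/w5.png

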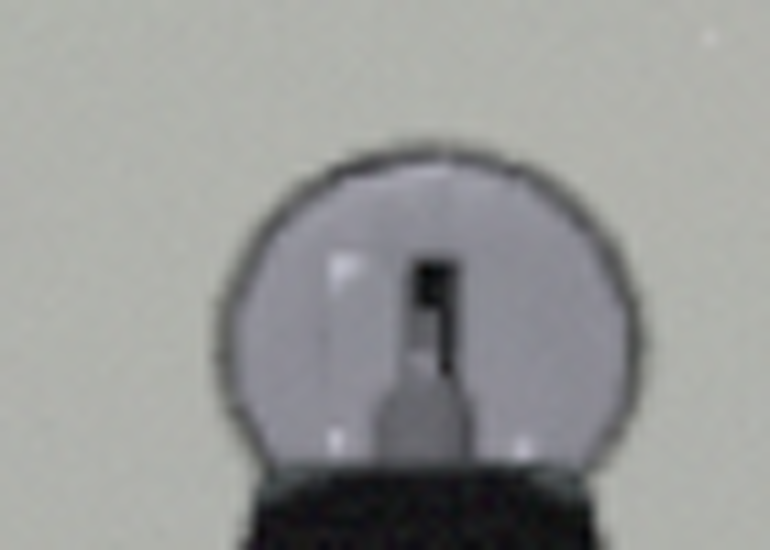

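View pics/s5.png

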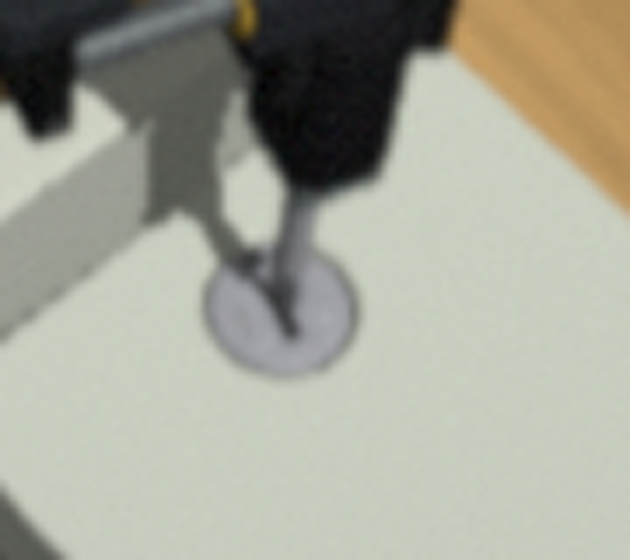

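servo_tool --rows '[0.7, -0.2, -2, 0, 1, 0.7, -0.2, -4, 0, 1, 0.7, -0.2, -6, 0, 1, 0.7, -0.2, -7, 0, 1, 0.7, -0.2, -7, 0, 1, 0.7, -0.2, -7, 0, 1]'

```text
time_s: 10.72
tool_pos: [0.5852, -0.0068, 0.1362]
tool_rot: [-157.1, 90.0, -172.1]
force: [0.5, -0.2, -0.7]
grip_width: 0.0238
```

```bash
python3 - <<'E'
from h import *
o,M=state()
p=read_camera('wrist');K=p['intrinsics'];T=p['tool_from_camera']
f=p['frame'];cv2.imwrite('pics/w6.png',cv2.resize(f[165:215,280:350],None,fx=11,fy=11,interpolation=2))
E
```

```text
t 10.72 pos [585.2  -6.8 136.2] jaw -15.04 tilt [-1. -0. -0.] q [ 29.   16.9 -36.4  97.3  10.6  69.3 -25. ] F [ 0.46 -0.17 -0.69] T [-0.072 -0.08  -0.061] w 23.8
```

View pics/w6.png

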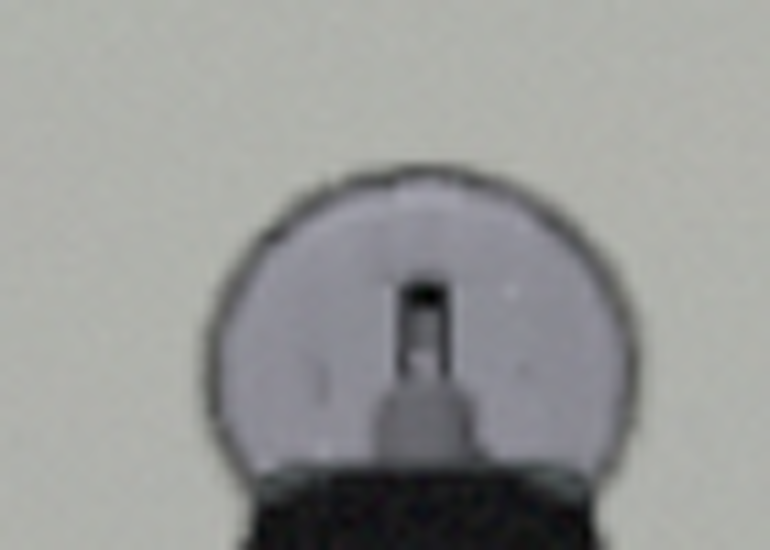

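servo_tool --rows '[0, 0, -2, 0, 1, 0, 0, -4, 0, 1, 0, 0, -6, 0, 1, 0, 0, -7, 0, 1, 0, 0, -7, 0, 1, 0, 0, -7, 0, 1]'

```text
time_s: 11.27
tool_pos: [0.5852, -0.0068, 0.1291]
tool_rot: [-168.6, 90.0, 176.4]
force: [-0.4, -0.4, -1.7]
grip_width: 0.024
```

```bash
cat >> h.py <<'E'
def avg(n=10,cam='wrist'):
    L=[]
    for i in range(n):
        p=read_camera(cam);o=get_obs();L.append(np.r_[o['force'],o['wrist_torque'],o['effort'][6],np.array(o['tool_pos'])*1000])
    L=np.array(L);print('mean',L.mean(0).round(3),'se',(L.std(0)/np.sqrt(n)).round(3));return p
E
python3 - <<'E'
from h import *
o,M=state()
avg(8)
p=read_camera('wrist');K=p['intrinsics'];T=p['tool_from_camera']
f=p['frame'];cv2.imwrite('pics/w7.png',cv2.resize(f[165:215,280:350],None,fx=11,fy=11,interpolation=2))
s=read_camera('scene');cv2.imwrite('pics/s7.png',cv2.resize(s['frame'][240:340,300:420],None,fx=6,fy=6,interpolation=2))
E
```

```text
t 11.27 pos [585.2  -6.8 129.1] jaw -15.04 tilt [-1. -0. -0.] q [ 28.9  17.3 -36.3  97.7  10.9  68.6 -25.2] F [-0.39 -0.39 -1.67] T [-0.064 -0.064  0.018] w 24.0
mean [ 2.93000e-01  2.00000e-02 -1.34800e+00 -2.60000e-02 -9.50000e-02
  1.00000e-02  1.00000e-03  5.85346e+02 -6.82200e+00  1.29377e+02] se [0.185 0.25  0.14  0.014 0.01  0.012 0.    0.008 0.003 0.013]
```

View pics/w7.png

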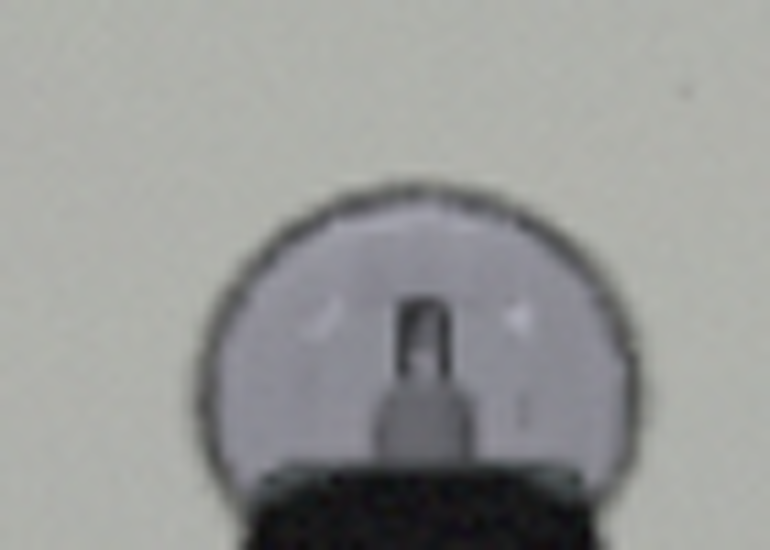

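View pics/s7.png

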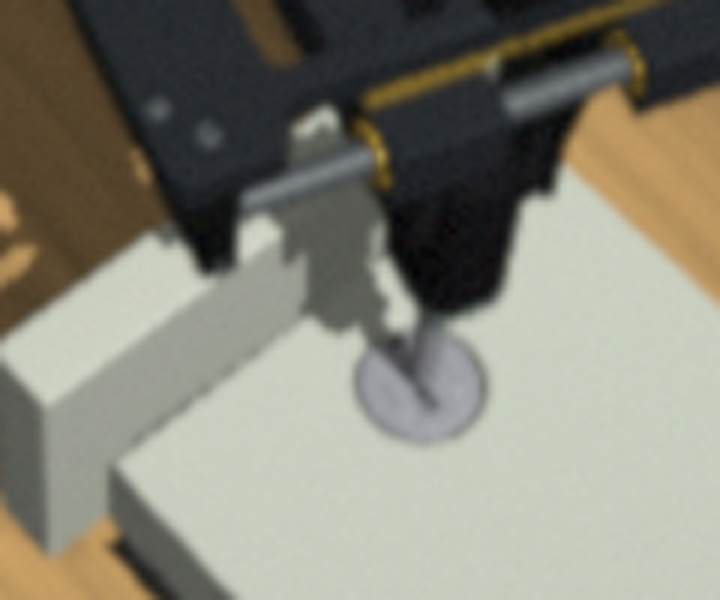

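servo_tool --rows '[0, 0, 0, -3, 1, 0, 0, 0, -7, 1, 0, 0, 0, -11, 1, 0, 0, 0, -15, 1, 0, 0, 0, -19, 1, 0, 0, 0, -23, 1, 0, 0, 0, -27, 1, 0, 0, 0, -31, 1, 0, 0, 0, -35, 1, 0, 0, 0, -38, 1]' --force 58

```text
time_s: 12.6
tool_pos: [0.5855, -0.007, 0.1293]
tool_rot: [17.6, 90.0, -35.6]
force: [0.4, 0.0, -0.7]
grip_width: 0.0241
```

```bash
python3 - <<'E'
from h import *
o,M=state()
p=avg(5)
f=p['frame'];cv2.imwrite('pics/w8.png',cv2.resize(f[165:245,270:380],None,fx=7,fy=7,interpolation=2))
E
```

```text
t 12.6 pos [585.5  -7.  129.3] jaw -53.22 tilt [-1.     0.     0.001] q [ 24.5  16.3 -31.   97.8   9.   68.3 -62. ] F [ 0.39  0.03 -0.68] T [-0.11  -0.185  0.065] w 24.1
mean [ 1.02200e+00 -4.09000e-01 -1.90000e+00 -1.35000e-01 -2.64000e-01
  3.10000e-02 -1.71000e-01  5.85489e+02 -6.97300e+00  1.29311e+02] se [0.238 0.189 0.174 0.019 0.019 0.005 0.071 0.009 0.011 0.007]
```

View pics/w8.png

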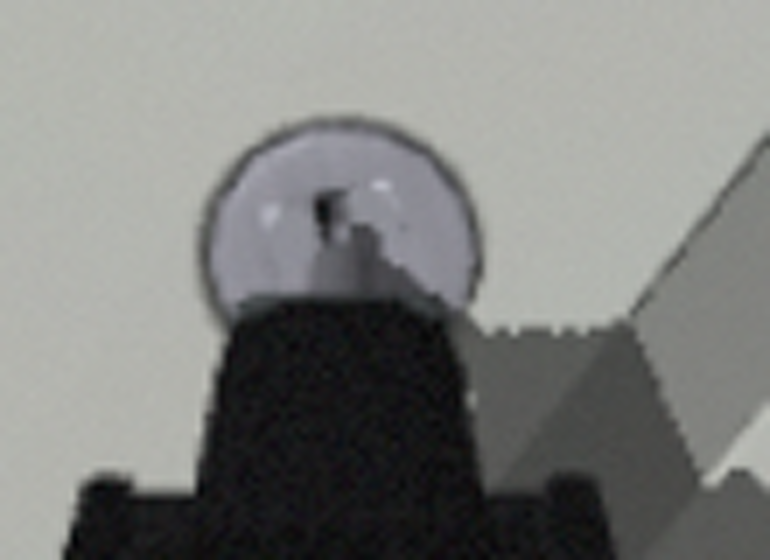

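servo_tool --rows '[0, 0, 0, -2, 1, 0, 0, 0, -5, 1, 0, 0, 0, -8, 1, 0, 0, 0, -11, 1, 0, 0, 0, -14, 1, 0, 0, 0, -17, 1, 0, 0, 0, -20, 1, 0, 0, 0, -20, 1]'

```text
time_s: 13.52
tool_pos: [0.5856, -0.0072, 0.1293]
tool_rot: [30.7, 89.9, -42.4]
force: [0.6, 0.0, -1.8]
grip_width: 0.0239
```

```bash
python3 - <<'E'
from h import *
o,M=state()
p=avg(6)
E
```

```text
t 13.52 pos [585.6  -7.2 129.3] jaw -73.07 tilt [-1.     0.     0.001] q [ 22.3  15.9 -28.3  97.9   8.1  68.2 -81.2] F [ 0.61  0.03 -1.83] T [-0.372 -0.418  0.086] w 23.9
mean [ 1.86900e+00 -1.26000e+00 -2.06100e+00 -4.49000e-01 -4.93000e-01
  4.70000e-02 -9.10000e-02  5.85528e+02 -7.19400e+00  1.29330e+02] se [0.064 0.166 0.098 0.021 0.018 0.011 0.033 0.01  0.008 0.006]
```

servo_tool --rows '[0.3, -0.2, 0, -2, 1, 0.4, -0.3, 0, -4, 1, 0.4, -0.3, 0, -6, 1, 0.4, -0.3, 0, -8, 1, 0.4, -0.3, 0, -10, 1, 0.4, -0.3, 0, -10, 1]'

```text
time_s: 14.32
tool_pos: [0.5857, -0.0074, 0.1293]
tool_rot: [-4.2, 90.0, -87.2]
force: [1.1, -1.3, -1.6]
grip_width: 0.023
```

```bash
python3 - <<'E'
from h import *
o,M=state()
p=avg(8)
f=p['frame'];cv2.imwrite('pics/w9.png',cv2.resize(f[165:265,270:400],None,fx=6,fy=6,interpolation=2))
s=read_camera('scene');cv2.imwrite('pics/s9.png',cv2.resize(s['frame'][240:340,300:420],None,fx=6,fy=6,interpolation=2))
E
```

```text
t 14.32 pos [585.7  -7.4 129.3] jaw -83.06 tilt [-1. -0.  0.] q [ 21.2  15.8 -27.   97.9   7.7  68.1 -90.8] F [ 1.07 -1.29 -1.59] T [-0.445 -0.414  0.031] w 23.0
mean [ 1.21500e+00 -1.77000e+00 -1.88000e+00 -5.49000e-01 -4.26000e-01
  6.10000e-02 -7.30000e-02  5.85720e+02 -7.32100e+00  1.29326e+02] se [0.144 0.117 0.127 0.019 0.011 0.007 0.017 0.007 0.011 0.007]
```

View pics/w9.png

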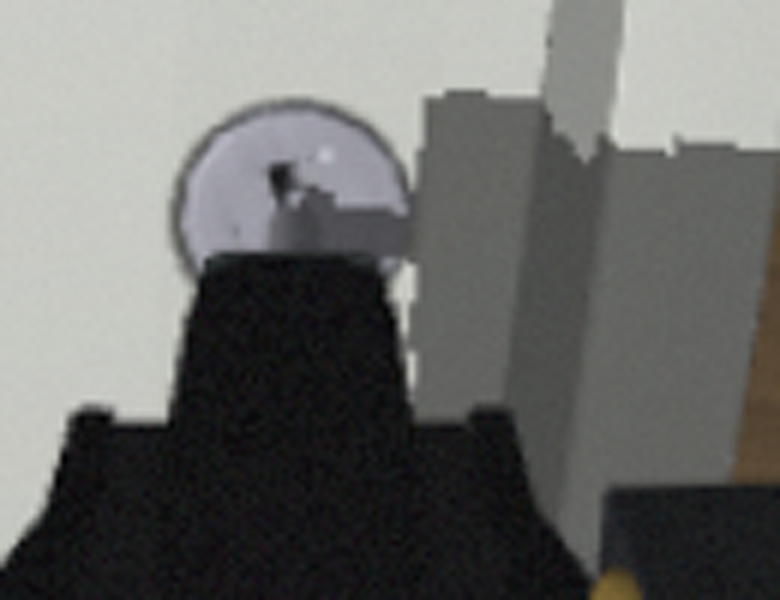

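View pics/s9.png

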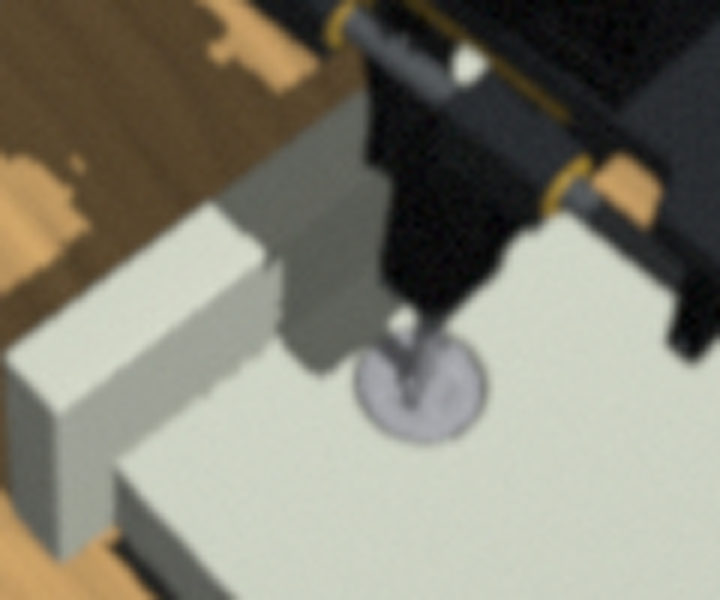

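servo_tool --rows '[0, 0, 0, -2, 1, 0, 0, 0, -4, 1, 0, 0, 0, -6, 1, 0, 0, 0, -8, 1, 0, 0, 0, -8, 1]'

```text
time_s: 15.18
tool_pos: [0.5857, -0.0074, 0.1293]
tool_rot: [-3.1, 90.0, -94.2]
force: [1.5, -2.9, -2.5]
grip_width: 0.0235
```

```bash
python3 - <<'E'
from h import *
o,M=state()
p=avg(8)
E
```

```text
t 15.18 pos [585.7  -7.4 129.3] jaw -91.09 tilt [-1. -0.  0.] q [ 20.4  15.6 -26.   97.9   7.3  68.1 -98.6] F [ 1.48 -2.94 -2.54] T [-0.662 -0.548  0.033] w 23.5
mean [ 1.23100e+00 -2.37500e+00 -1.74200e+00 -7.75000e-01 -4.21000e-01
  4.90000e-02 -7.00000e-02  5.85715e+02 -7.36200e+00  1.29305e+02] se [0.236 0.09  0.148 0.018 0.004 0.005 0.017 0.005 0.007 0.003]
```

servo_tool --rows '[0, 0, 0, -2, 1, 0, 0, 0, -4, 1, 0, 0, 0, -6, 1, 0, 0, 0, -6, 1]'

```text
time_s: 15.92
tool_pos: [0.5857, -0.0074, 0.1293]
tool_rot: [7.9, 90.0, -89.2]
force: [1.6, -3.3, -1.2]
grip_width: 0.0236
```

```bash
python3 - <<'E'
from h import *
o,M=state()
p=avg(8)
E
```

```text
t 15.92 pos [585.7  -7.4 129.3] jaw -97.09 tilt [-1.  0.  0.] q [  19.7   15.5  -25.2   98.     7.1   68.1 -104.4] F [ 1.58 -3.31 -1.24] T [-0.888 -0.499  0.03 ] w 23.6
mean [ 1.25600e+00 -3.02300e+00 -1.59900e+00 -9.50000e-01 -4.40000e-01
  7.70000e-02 -7.20000e-02  5.85704e+02 -7.34600e+00  1.29313e+02] se [0.186 0.144 0.07  0.013 0.013 0.009 0.017 0.005 0.007 0.005]
```

servo_tool --rows '[0.1, -0.3, 0, -2, 1, 0.2, -0.5, 0, -4, 1, 0.2, -0.5, 0, -6, 1, 0.2, -0.5, 0, -8, 1, 0.2, -0.5, 0, -8, 1]'

```text
time_s: 16.73
tool_pos: [0.5858, -0.0076, 0.1293]
tool_rot: [-56.6, 90.0, -161.7]
force: [1.7, -3.1, -0.4]
grip_width: 0.0233
```

```bash
python3 - <<'E'
from h import *
o,M=state()
p=avg(8)
E
```

```text
t 16.73 pos [585.8  -7.6 129.3] jaw -105.07 tilt [-1. -0.  0.] q [  18.9   15.4  -24.2   98.     6.8   68.  -112.1] F [ 1.68 -3.08 -0.44] T [-0.899 -0.322  0.09 ] w 23.3
mean [ 9.85000e-01 -2.95900e+00 -1.28400e+00 -9.06000e-01 -2.83000e-01
  1.11000e-01 -1.20000e-01  5.85805e+02 -7.59200e+00  1.29290e+02] se [0.07  0.149 0.13  0.006 0.012 0.013 0.017 0.006 0.007 0.008]
```

servo_tool --rows '[0, 0, 0, -2, 1, 0, 0, 0, -4, 1, 0, 0, 0, -6, 1, 0, 0, 0, -6, 1]'

```text
time_s: 17.47
tool_pos: [0.5858, -0.0077, 0.1293]
tool_rot: [-23.9, 90.0, -135.0]
force: [1.1, -2.9, -0.6]
grip_width: 0.0238
```

```bash
python3 - <<'E'
from h import *
o,M=state()
p=avg(8)
f=p['frame'];cv2.imwrite('pics/w10.png',cv2.resize(f[165:265,270:400],None,fx=6,fy=6,interpolation=2))
s=read_camera('scene')
cv2.imwrite('pics/s10.png',cv2.resize(s['frame'][240:340,300:420],None,fx=6,fy=6,interpolation=2))
E
```

```text
t 17.47 pos [585.8  -7.7 129.3] jaw -111.07 tilt [-1. -0.  0.] q [  18.3   15.4  -23.4   98.     6.5   68.  -117.9] F [ 1.1  -2.86 -0.65] T [-0.973 -0.314  0.111] w 23.8
mean [ 6.62000e-01 -3.18400e+00 -1.00700e+00 -9.62000e-01 -2.48000e-01
  1.69000e-01 -1.68000e-01  5.85841e+02 -7.68100e+00  1.29280e+02] se [0.233 0.164 0.091 0.012 0.013 0.011 0.017 0.006 0.007 0.005]
```

View pics/w10.png

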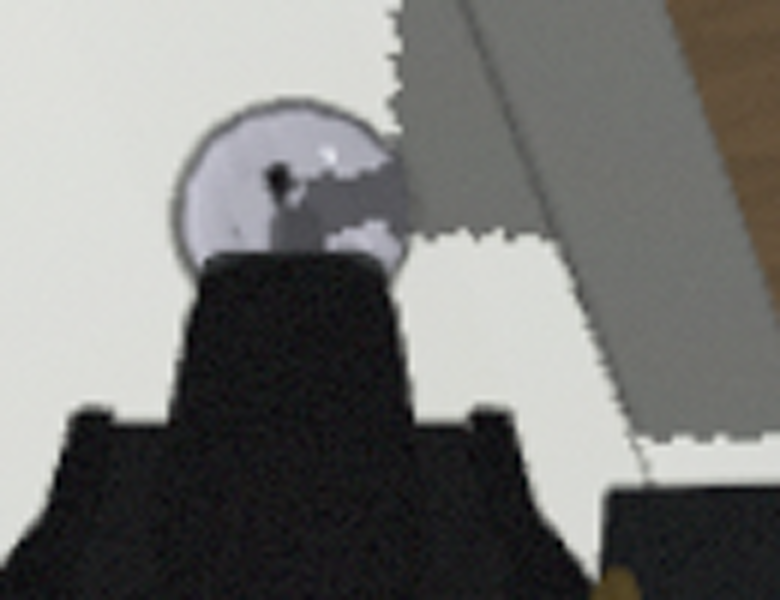

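```bash
python3 - <<'E'
from h import *
d=read_camera('side');z=np.load('p0.npz')
s=read_camera('scene')
a=np.hstack([cv2.resize(x[270:350,295:350],None,fx=7,fy=7,interpolation=2) for x in (z['sf'],s['frame'])])
cv2.imwrite('pics/cmp.png',a)
# phase shift of leg end between images (relative to board corner)
def sh(A,B,r):
    g=lambda x:cv2.cvtColor(x,6)[r[1]:r[3],r[0]:r[2]].astype(np.float32)
    return cv2.phaseCorrelate(g(A),g(B),cv2.createHanningWindow((r[2]-r[0],r[3]-r[1]),5))
print('scene leg',sh(z['sf'],s['frame'],(296,285,325,335)))
print('side leg right end',sh(z['df'],d['frame'],(300,140,335,200)))
K=s['intrinsics'];T=np.array(s['cam_to_world'])
def pr(P):
    c=T[:3,:3].T@(np.array(P)-T[:3,3]);return (K@c)[:2]/c[2]
print('px per 2.5mm +y',pr((.68,-.0505,.09))-pr((.68,-.053,.09)))
# depth-plane fits: panel outer face in side view
E
```

```text
scene leg ((1.6290586333504198, 0.7105844527826655), 1.0885058348973593)
side leg right end ((-1.4651026596363579, -0.5016821288226403), 0.8894103911187914)
px per 2.5mm +y [0.99315547 1.17298853]
```

View pics/cmp.png

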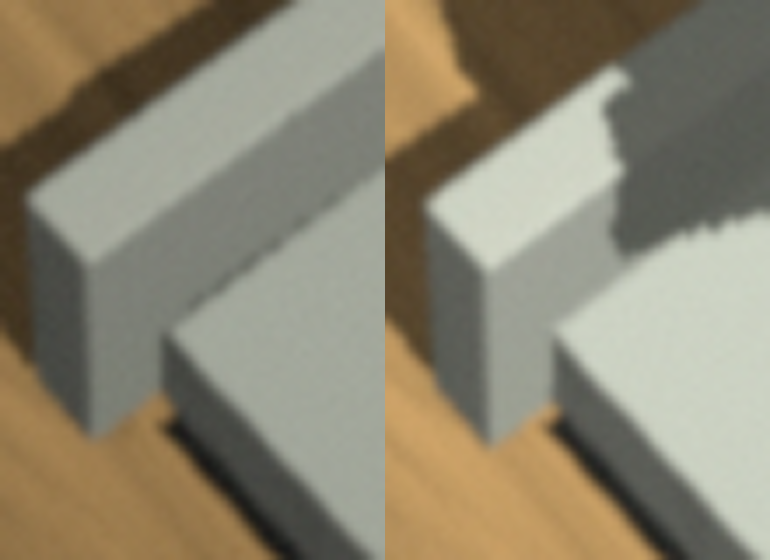

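```bash
python3 - <<'E'
from h import *
state();avg(14,'scene')
E
```

```text
t 18.02 pos [585.9  -7.7 129.3] jaw -111.03 tilt [-1. -0.  0.] q [  18.3   15.4  -23.4   98.     6.5   68.  -117.9] F [ 1.22 -2.6  -1.56] T [-0.938 -0.207  0.127] w 23.6
mean [ 7.56000e-01 -3.16600e+00 -9.51000e-01 -1.01500e+00 -1.92000e-01
  1.43000e-01 -1.48000e-01  5.85861e+02 -7.66900e+00  1.29276e+02] se [0.147 0.1   0.14  0.008 0.005 0.006 0.    0.004 0.005 0.003]
```

servo_tool --rows '[0, 0, 0, -1, 1, 0, 0, 0, -2, 1, 0, 0, 0, -2, 1, 0, 0, 0, -2, 1]'

```text
time_s: 19.05
tool_pos: [0.5858, -0.0077, 0.1293]
tool_rot: [-8.8, 90.0, -121.8]
force: [0.0, -3.9, -1.4]
grip_width: 0.0235
```

```bash
python3 - <<'E'
from h import *
state();avg(10,'scene');avg(3)
E
```

```text
t 19.05 pos [585.8  -7.7 129.3] jaw -113.05 tilt [-1. -0.  0.] q [  18.1   15.3  -23.2   98.     6.5   68.  -119.9] F [ 0.05 -3.9  -1.42] T [-1.091 -0.159  0.124] w 23.5
mean [ 7.80000e-01 -3.24200e+00 -5.75000e-01 -1.11800e+00 -1.71000e-01
  1.60000e-01 -1.58000e-01  5.85861e+02 -7.67100e+00  1.29267e+02] se [0.164 0.23  0.142 0.008 0.009 0.007 0.001 0.004 0.006 0.004]
mean [ 9.32000e-01 -3.59700e+00 -6.56000e-01 -1.16100e+00 -1.82000e-01
  1.56000e-01 -1.57000e-01  5.85863e+02 -7.67700e+00  1.29283e+02] se [0.146 0.328 0.343 0.012 0.011 0.016 0.    0.004 0.012 0.004]
```

servo_tool --rows '[0, 0, 0, -1, 1, 0, 0, 0, -1, 1, 0, 0, 0, -1, 1, 0, 0, 0, 1, 1, 0, 0, 0, 4, 1, 0.1, -0.3, 0, 7, 1, 0.1, -0.3, 0, 9, 1, 0.1, -0.3, 0, 9, 1, 0.1, -0.3, 0, 9, 1]'

```text
time_s: 20.45
tool_pos: [0.5859, -0.0077, 0.1293]
tool_rot: [-142.3, 90.0, 113.6]
force: [-0.0, -2.8, -0.6]
grip_width: 0.0239
```

```bash
python3 - <<'E'
from h import *
state();avg(6)
E
```

```text
t 20.45 pos [585.9  -7.7 129.3] jaw -104.11 tilt [-1. -0. -0.] q [  19.    15.5  -24.3   97.9    6.8   68.  -111.2] F [-0.03 -2.82 -0.56] T [-0.959 -0.127  0.035] w 23.9
mean [ 3.83000e-01 -2.75000e+00 -6.96000e-01 -9.24000e-01 -7.80000e-02
  2.90000e-02 -3.30000e-02  5.85961e+02 -7.72800e+00  1.29278e+02] se [0.253 0.149 0.171 0.018 0.009 0.01  0.002 0.007 0.008 0.005]
```

servo_tool --rows '[0, -0.3, 0, 1, 1, 0, -0.6, 0, 3, 1, 0, -0.9, 0, 4, 1, 0, -0.9, 0, 4, 1]'

```text
time_s: 21.08
tool_pos: [0.586, -0.008, 0.1293]
tool_rot: [-174.4, 89.9, 85.6]
force: [0.5, -1.0, -0.7]
grip_width: 0.0239
```

```bash
python3 - <<'E'
from h import *
state();p=avg(6)
f=p['frame'];cv2.imwrite('pics/w11.png',cv2.resize(f[165:265,270:400],None,fx=6,fy=6,interpolation=2))
E
```

```text
t 21.08 pos [586.   -8.  129.3] jaw -99.98 tilt [-1.    -0.    -0.001] q [  19.5   15.5  -24.8   97.9    6.9   68.  -107.1] F [ 0.52 -0.96 -0.74] T [-0.312 -0.152  0.025] w 23.9
mean [ 1.84000e-01 -4.36000e-01 -9.16000e-01 -1.66000e-01 -9.00000e-02
  1.30000e-02  1.60000e-02  5.85921e+02 -8.12100e+00  1.29263e+02] se [0.106 0.188 0.171 0.036 0.032 0.013 0.013 0.032 0.025 0.01 ]
```

View pics/w11.png

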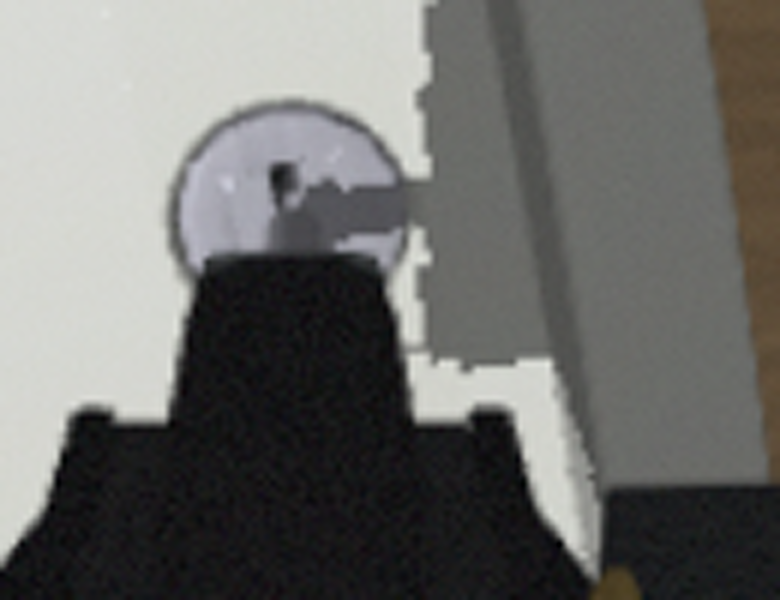

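servo_tool --rows '[0, 0, 2, 0, 1, 0, 0, 5, 0, 1, 0, 0, 9, 0, 1, 0, 0, 14, 0, 1, 0, 0, 24, 0, 1, 0, 0, 38, 0, 1, 0, 0, 54, 0, 1, 0, 0, 70, 0, 1, 0, 0, 84, 0, 1, 0, 0, 90, 0, 1]'

```text
time_s: 22.22
tool_pos: [0.5873, -0.0086, 0.2226]
tool_rot: [96.5, 89.8, -3.5]
force: [0.7, 0.7, -1.5]
grip_width: 0.0231
```

```bash
python3 - <<'E'
from h import *
o,M=state()
p=read_camera('wrist');K=p['intrinsics'];T=p['tool_from_camera']
f=p['frame'];cv2.imwrite('pics/w12.png',cv2.resize(f[155:255,250:380],None,fx=6,fy=6,interpolation=2))
s=read_camera('scene');cv2.imwrite('pics/s12.png',cv2.resize(s['frame'][220:340,300:420],None,fx=5,fy=5,interpolation=2))
print(fish(K,T,o,M,np.array(o['tool_pos'])-[0,0,.097]))
E
```

```text
t 22.22 pos [587.3  -8.6 222.6] jaw -100.04 tilt [-1.     0.004 -0.   ] q [  20.    11.9  -25.1   91.2    5.2   77.9 -105.7] F [ 0.72  0.71 -1.54] T [ 0.024 -0.024 -0.003] w 23.1
[[318.30419978 200.75089635]]
```

View pics/w12.png

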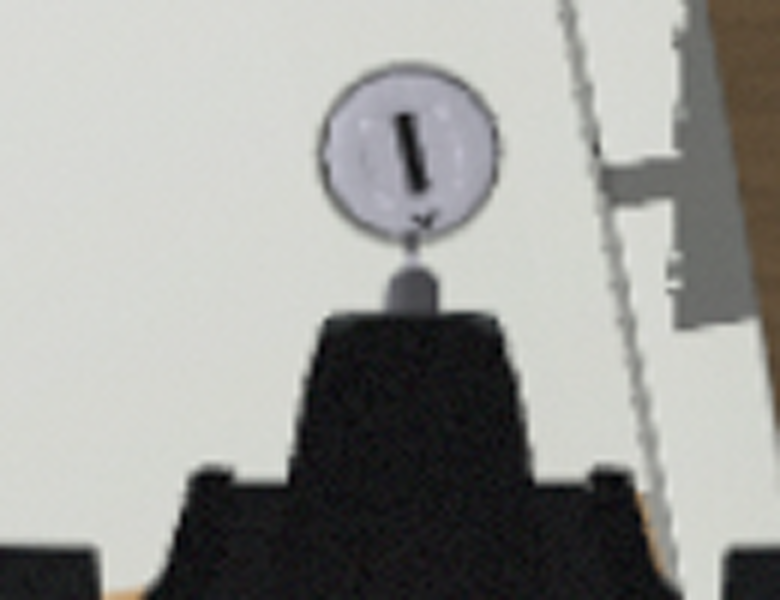

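View pics/s12.png

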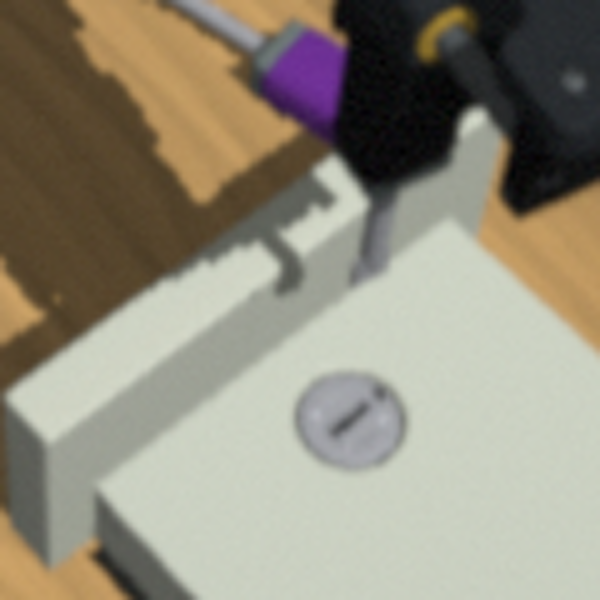

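servo_tool --rows '[-2, -12, 0, 1, 1, -5, -36, 0, 2, 1, -8, -66, 0, 4, 1, -11, -98, 0, 6, 1, -14, -130, 0, 8, 1, -17, -162, 0, 8, 1, -20, -194, 0, 8, 1, -23, -226, 0, 8, 1, -26, -258, 0, 8, 1, -29, -285, 0, 8, 1]'

```text
time_s: 23.15
tool_pos: [0.5556, -0.2964, 0.218]
tool_rot: [-84.7, 89.9, -176.8]
force: [-0.2, -0.0, -1.6]
grip_width: 0.0233
```

servo_tool --rows '[0, -8, 0, 0, 1, 0, -14, 0, 0, 1, 0, -18, 0, 0, 1, 0, -18, 0, 0, 1, 0, -18, 0, 0, 1]'

```text
time_s: 23.57
tool_pos: [0.5576, -0.3099, 0.2191]
tool_rot: [-172.3, 89.9, 95.8]
force: [-0.2, 0.5, -0.5]
grip_width: 0.0235
```

```bash
python3 - <<'E'
from h import *
o,M=state()
E
```

```text
t 23.57 pos [ 557.6 -309.9  219.1] jaw -91.91 tilt [-1.    -0.    -0.001] q [ 38.9  17.5 -15.3  84.1   4.6  79.  -68.5] F [-0.21  0.52 -0.54] T [ 0.067  0.014 -0.037] w 23.5
```

servo_tool --rows '[-0.5, -4.2, 0, 0, 1, -0.5, -4.2, -6, 0, 1, -0.5, -4.2, -14, 0, 1, -0.5, -4.2, -22, 0, 1, -0.5, -4.2, -30, 0, 1, -0.5, -4.2, -36, 0, 1, -0.5, -4.2, -38, 0, 1, -0.5, -4.2, -38, 0, 1, -0.5, -4.2, -38, 0, 1]'

```text
time_s: 24.32
tool_pos: [0.5565, -0.316, 0.1813]
tool_rot: [-74.0, 90.0, -166.1]
force: [0.3, -0.4, -0.8]
grip_width: 0.0237
```

```bash
python3 - <<'E'
from h import *
o,M=state()
p=read_camera('wrist')
f=p['frame'];cv2.imwrite('pics/w13.png',cv2.resize(f[155:255,255:385],None,fx=6,fy=6,interpolation=2))
s=read_camera('scene');cv2.imwrite('pics/s13.png',cv2.resize(s['frame'][100:220,220:350],None,fx=5,fy=5,interpolation=2))
E
```

```text
t 24.32 pos [ 556.5 -316.   181.3] jaw -92.04 tilt [-1. -0.  0.] q [ 39.2  18.8 -15.   86.8   5.   75.1 -68.4] F [ 0.32 -0.4  -0.81] T [ 0.038  0.063 -0.049] w 23.7
```

View pics/w13.png

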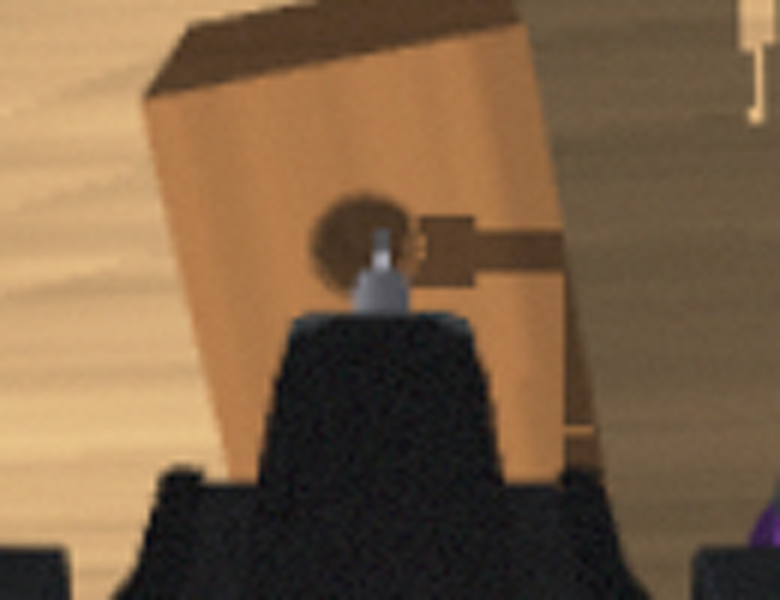

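View pics/s13.png

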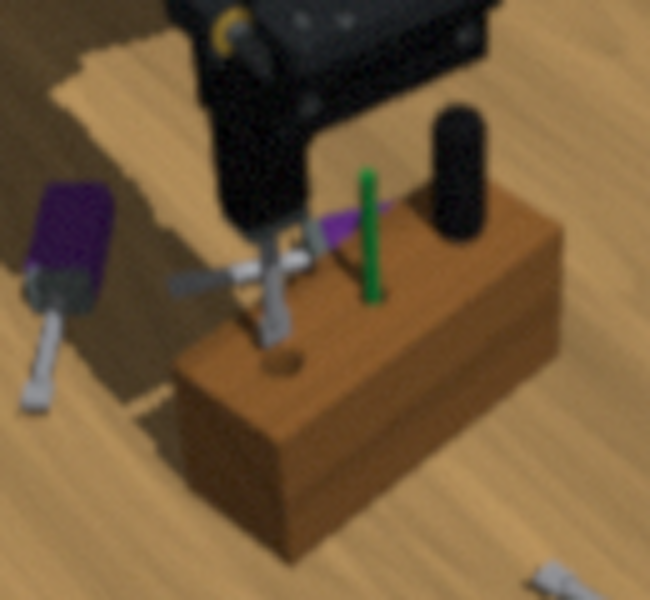

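servo_tool --rows '[0.5, 2.2, 0, 0, 1, 0.5, 2.2, 0, 0, 1, 0.5, 2.2, -5, 0, 1, 0.5, 2.2, -10, 0, 1, 0.5, 2.2, -14, 0, 1, 0.5, 2.2, -14, 0, 1, 0.5, 2.2, -14, 0, 1]'

```text
time_s: 25.0
tool_pos: [0.5566, -0.3137, 0.1665]
tool_rot: [-114.0, 89.9, 154.0]
force: [0.9, -1.1, -1.6]
grip_width: 0.0239
```

```bash
python3 - <<'E'
from h import *
o,M=state()
p=avg(3)
f=p['frame'];cv2.imwrite('pics/w14.png',cv2.resize(f[155:255,255:385],None,fx=6,fy=6,interpolation=2))
E
```

```text
t 25.0 pos [ 556.6 -313.7  166.5] jaw -92.05 tilt [-1.    -0.001 -0.001] q [ 39.   19.2 -15.   87.9   5.1  73.6 -68.7] F [ 0.94 -1.12 -1.64] T [0.054 0.021 0.062] w 23.9
mean [ 3.34000e-01  3.30000e-02 -1.59100e+00  6.00000e-03 -1.40000e-02
  3.50000e-02  1.00000e-03  5.56993e+02 -3.13867e+02  1.67245e+02] se [0.17  0.204 0.39  0.013 0.018 0.01  0.    0.062 0.028 0.111]
```

View pics/w14.png

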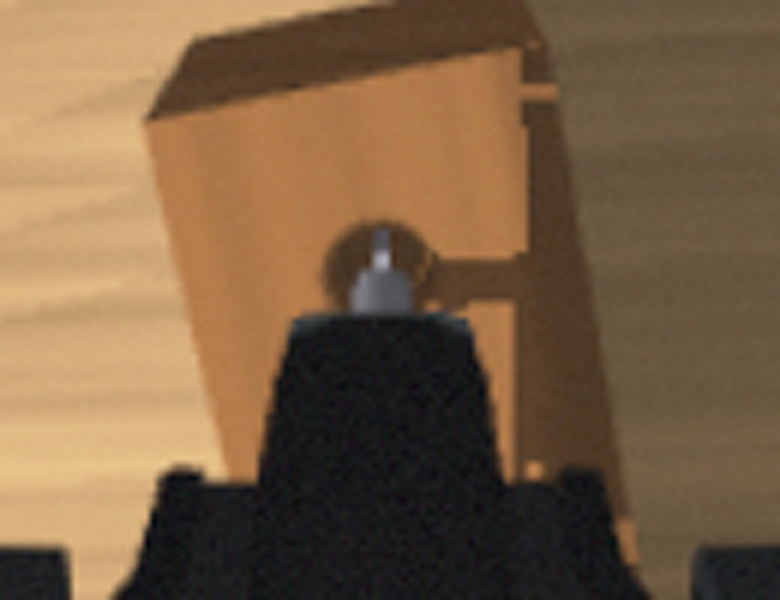

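servo_tool --rows '[0, 0, -6, 0, 1, 0, 0, -13, 0, 1, 0, 0, -20, 0, 1, 0, 0, -27, 0, 1, 0, 0, -34, 0, 1, 0, 0, -41, 0, 1, 0, 0, -47, 0, 1, 0, 0, -52, 0, 1, 0, 0, -55, 0, 1, 0, 0, -55, 0, 1]'

```text
time_s: 25.98
tool_pos: [0.5565, -0.3136, 0.1114]
tool_rot: [-115.0, 89.9, 152.9]
force: [0.3, -0.5, -1.0]
grip_width: 0.0234
```

```bash
python3 - <<'E'
from h import *
o,M=state()
avg(3)
E
```

```text
t 25.98 pos [ 556.5 -313.6  111.4] jaw -92.04 tilt [-1.    -0.001 -0.001] q [ 38.9  21.5 -14.8  91.5   5.8  67.8 -69.2] F [ 0.3  -0.55 -0.98] T [ 0.022  0.    -0.008] w 23.4
mean [-2.84000e-01  2.94000e-01 -1.45700e+00  3.40000e-02  1.50000e-02
  2.30000e-02 -0.00000e+00  5.57070e+02 -3.13866e+02  1.12353e+02] se [0.107 0.1   0.486 0.02  0.009 0.027 0.001 0.103 0.053 0.175]
```

Within about 2 mm of home. I'll release slowly, then back straight up.

servo_tool --rows '[0, 0, -1, 0, 1, 0, 0, -1.5, 0, 1, 0, 0, -1.5, 0, 1, 0, 0, -1.5, 0, 0.7, 0, 0, -1.5, 0, 0.6, 0, 0, -1.5, 0, 0.4, 0, 0, -1.5, 0, 0.2, 0, 0, -1.5, 0, 0, 0, 0, -1.5, 0, 0, 0, 0, -1.5, 0, 0]'

```text
time_s: 26.97
tool_pos: [0.557, -0.3138, 0.1108]
tool_rot: [25.3, 90.0, -66.7]
force: [0.4, -0.4, -0.3]
grip_width: 0.0581
```

servo_tool --rows '[0, 0, 0, 0, 0, 0, 0, 0, 0, 0, 0, 0, 10, 0, 0, 0, 0, 25, 0, 0, 0, 0, 45, 0, 0, 0, 0, 65, 0, 0, 0, 0, 85, 0, 0, 0, 0, 105, 0, 0, 0, 0, 120, 0, 0, 0, 0, 120, 0, 0]'

```text
time_s: 27.8
tool_pos: [0.5589, -0.3147, 0.2358]
tool_rot: [62.2, 89.6, -29.9]
force: [0.3, -0.6, 0.2]
grip_width: 0.0867
```

```bash
python3 - <<'E'
from h import *
o,M=state()
p=read_camera('wrist');cv2.imwrite('pics/w15.png',p['frame'])
s=read_camera('scene');cv2.imwrite('pics/s15.png',s['frame'])
d=read_camera('side');cv2.imwrite('pics/d15.png',d['frame'])
z=np.load('p0.npz')
a=np.hstack([cv2.resize(x[270:350,295:350],None,fx=7,fy=7,interpolation=2) for x in (z['sf'],s['frame'])])
cv2.imwrite('pics/cmp2.png',a)
E
```

```text
t 27.8 pos [ 558.9 -314.7  235.8] jaw -92.04 tilt [-1.     0.007  0.004] q [ 39.   17.2 -15.1  82.6   4.5  80.4 -68.3] F [ 0.32 -0.56  0.16] T [-0.062 -0.066 -0.074] w 86.7
```

View pics/s15.png

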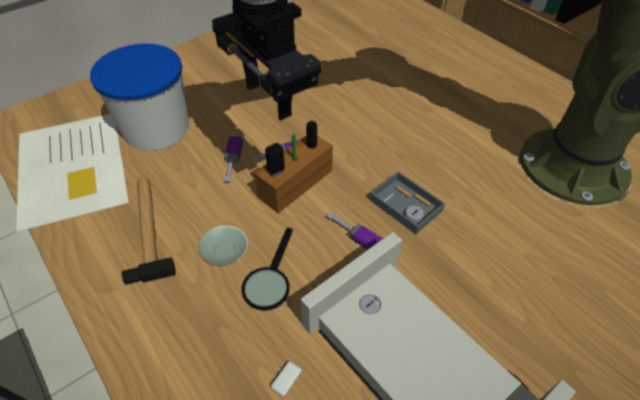

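View pics/d15.png

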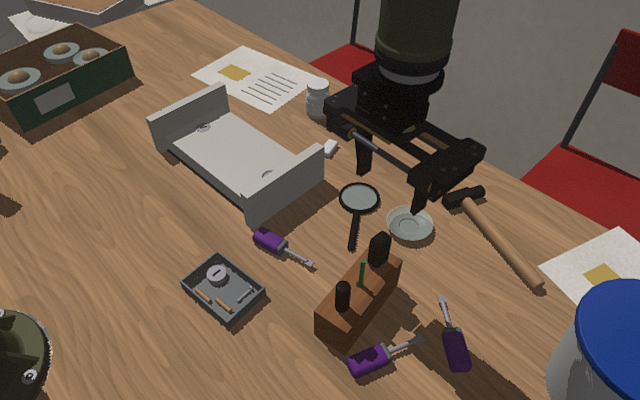

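View pics/w15.png

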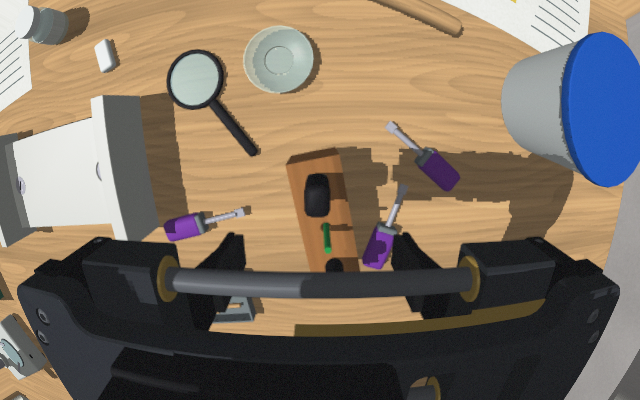

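View pics/cmp2.png

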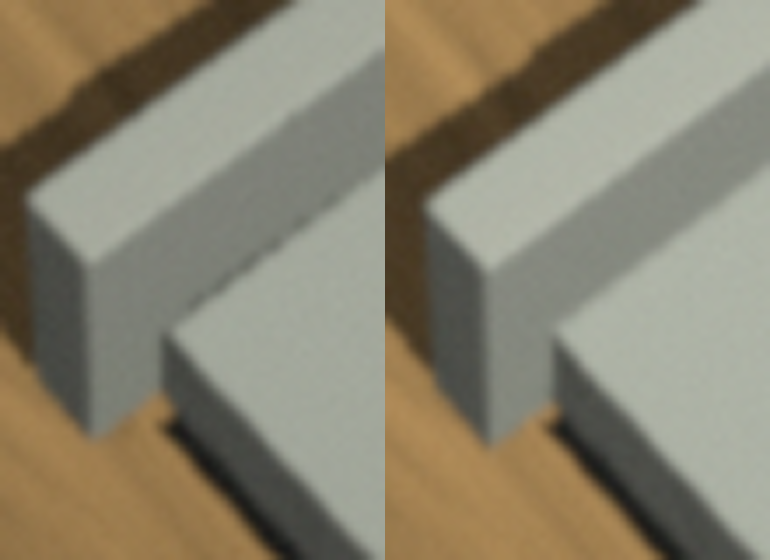

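```bash
python3 - <<'E'
from h import *
for nm in ['scene','side']:
    p=read_camera(nm);P=cloud(p).reshape(-1,3);Q=np.load(nm+'0.npy').reshape(-1,3)
    for k,X in (('before',Q),('now',P)):
        q=X[(X[:,2]>.085)&(X[:,2]<.2)&(X[:,0]>.53)&(X[:,0]<.6)&(X[:,1]<-.29)&(X[:,1]>-.34)]
        t=X[(X[:,2]>.086)&(X[:,2]<.095)&(X[:,0]>.45)&(X[:,0]<.72)&(X[:,1]<0.02)&(X[:,1]>-.12)]
        r=cv2.minAreaRect(t[:,:2].astype(np.float32)*1000)
        print(nm,k,'top z',np.percentile(q[:,2],99).round(4),q.mean(0).round(4),'leg',np.round(r[0],1),round(r[2],2), t[:,1].mean().round(4))
state()
E
```

```text
scene before top z 0.1419 [ 0.5611 -0.3082  0.1196] leg [587.1 -56.7] 2.06 -0.0559
scene now top z 0.1421 [ 0.5611 -0.3078  0.1195] leg [586.3 -53.8] 2.07 -0.053
side before top z 0.1417 [ 0.5511 -0.3183  0.1217] leg [588.3 -56.2] 2.12 -0.0575
side now top z 0.1418 [ 0.5511 -0.3179  0.1215] leg [586.5 -53.5] 1.64 -0.0546
t 28.05 pos [ 556.2 -313.5  229.2] jaw -92.04 tilt [-1.    -0.002 -0.001] q [ 39.   17.4 -15.1  83.    4.5  80.3 -68.3] F [-0.37  0.11 -0.  ] T [0.015 0.048 0.012] w 86.9
```

The driver is home at the same height as before, the leg moved 2.9 mm and is still square, and the gripper is clear. Handing in.

```bash
python3 -c "
from cell import sign_off
print(sign_off())"
```

```text
the job is handed in; nothing more can be done
None
```

I tightened the cam lock clockwise until the loose leg closed up against the board, put the screwdriver back in its hole, and handed the job in at about 28 s of the 67 s allowed.

**Tightening:** I gripped the black flat-blade driver across its flats and seated the blade in the lock's slot, with the tip about 32 mm above the table. The lock ended up about 100° past the leg's direction. The last torque I read was 0.158 N m. I then turned 1° further without reading it again, which by the trend is about 0.16 N m, the snug value.

**Last checks:**
- **Joint:** the leg moved about 2.9 mm towards the board, within the expected gap plus camera error. The dark line at the seam is gone. The leg's angle is unchanged in the scene camera, while the side camera showed a 0.5° difference, still within the 0.03 rad limit.
- **Screwdriver:** its handle top is within 0.2 mm of its original height and its position within 0.4 mm, so it is fully home.
- **Surroundings:** the bystanders look unmoved in the pictures, and the open gripper is well clear above the block.

**Not confirmed:** the pull on the bolt can't be measured directly, so I judged it only from the twist. While I was turning, the driver pushed sideways on the lock with up to about 3.5 N. I shifted the arm to ease this and unloaded the blade before lifting it out.

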